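# Put the film samples under press, log them and tag the press

## Robot

A 6-joint arm with a two-finger parallel gripper is mounted at the origin on the work surface. World frame = base frame: x ahead of the robot, y to its left, z up, the work surface at z = 0. Lengths are in m, angles in rad, forces in N, time in s.
With the tool pointing down it reaches from about 0.3 to 0.85 m from the base axis. Payload 4.2 kg.
Tool frame: the origin (TCP) lies on the centre line of the jaws, within the pads' length; the fingertips stand 11 mm ahead of it and the grasp point (between the pads) lies 8 mm behind it; z points along the fingers, x is the direction in which the jaws open and shut, and the axes are right-handed (so a half turn about z gives the same grasp; the last joint's range is limited). The gripper opens to 91 mm and grips with 3 to 60 N. Pads are 32 mm wide; open, the fingers measure 118 mm over their backs; the gripper's body (76 mm by 178 mm) begins 60 mm behind the grasp point.
Start: joints at [-1.234, 0.32, 1.565, -0, 1.257, -0.02], TCP at [0.201, -0.539, 0.225] pointing down, gripper open.
Joint ranges: [-3.11, 3.11], [-0.84, 2.01], [0.21, 2.61], [-1.34, 4.49], [0.05, 2.63], [-2.56, 2.56]. Speed limits (rad/s): [2.57, 2.57, 3.14, 3.14, 3.14, 3.14].

## Interface

Orientations are given as a rotation vector (axis times angle).
In Python, from station import ctrl gives the robot as it stands.
- The arm moves only by the tool servo_tool, never from a script. Its argument "moves" is a list of rows, each a list of 7 numbers: the turn, a rotation vector about the world's x, y, z in rad, then the shift along the world's x, y, z in cm, then the closure, from 0 (fully open) to 1 (shut). A call has 1 to 12 rows; each row shifts and turns the commanded pose from where the row before left it; what a row does not reach is not made up. A row lasts 1/12 s, in which the tool goes at most 41.7 mm and 7.16 degrees, less where a joint would pass 70% of its speed; a pose out of reach is approached as far as the arm can. A call is refused whole if a number of a shift passes 4.17 or a number of a turn 0.125, either way. A call with a gripper value outside its range is refused whole. The fingers move at their own pace and stop on an object; "squeeze" is the grip in N (left out, the last holds). Time passes only in rows, so rows that do not move let the fingers close. It gives the time, the measured TCP pose, the force and the opening at its end, in the units of the state.
- ctrl.observe(): the state, without advancing time (a new reading comes with each control period).
- ctrl.capture(name): name is "side" or "top"; returns a dict with "img" (400x640x3 uint8, red, green, blue), "camera_matrix" (3x3 intrinsics, pixels), "k1" (the pictures are not rectified: a ray, as slopes to the right and down, at radius r is drawn at 1 + k1 r^2 times it, then the intrinsics apply), "rvec" (rotation vector, rad) and "tvec" (3), from world to camera coordinates, as OpenCV has them. Camera axes: x right, y down, z forward; pixel columns grow to the right and rows downward; lengths in m; the calibration is good to about 2 mm. A picture is of the moment at which its call begins. There is no depth.
- ctrl.hand_in(): hands the job in, once; it reports no verdict.
The state is a dict: "time": time; "joint_pos": joint angles; "qd": joint speeds; "tau": joint torques, N m; "tool_pos": TCP position; "orientation": TCP orientation; "ft_force": force on the tool from outside, world axes, zero at the start; "moment": the same for the moment, N m; "gripper_width": finger opening in m.
Only numpy, scipy, OpenCV 4.12 (cv2) and the standard library are available. Lean on these libraries where they do the work, as an engineer would, in place of code of your own. Each camera call takes 0.05 s, during which the arm holds its last target.

## Task

Put every film sample under press: on each marble slab that is out, lay one plywood board squarely over the film so that it covers it exactly, and stand one steel weight upright on the middle of that board. When all are weighted, log the batch by squeezing the hand scanner's trigger fully home, holding it about half a second and letting it go, and after that hang the white tag by its hole on the peg of the stand. Leave the jar, tape, slide box and marker where they are.

Things in the scene. Friction and masses are not known exactly. Their poses are not given: they have to be found in the camera images.
- slab0: Press slab: pale marble slab 120 x 120 x 24 mm (local x, y, z) lying on the table, with a brownish film sample, 100 mm (x) by 60 mm (y) and paper-thin, fixed on the middle of its top. Origin at the centre of its underside, z up; its top is 24 mm above the origin. Two or three of the three slabs are present (None if absent).
- slab1: Press slab: pale marble slab 120 x 120 x 24 mm (local x, y, z) lying on the table, with a brownish film sample, 100 mm (x) by 60 mm (y) and paper-thin, fixed on the middle of its top. Origin at the centre of its underside, z up; its top is 24 mm above the origin. Two or three of the three slabs are present (None if absent).
- slab2: Press slab: pale marble slab 120 x 120 x 24 mm (local x, y, z) lying on the table, with a brownish film sample, 100 mm (x) by 60 mm (y) and paper-thin, fixed on the middle of its top. Origin at the centre of its underside, z up; its top is 24 mm above the origin. Two or three of the three slabs are present (None if absent).
- board0: Press board: plain plywood board 100 x 60 x 10 mm (local x, y, z), same outline as a film sample; lies flat on the table at first. Origin at the centre of its underside. All three boards are alike and any may go on any slab; one may be spare.
- board1: Press board: plain plywood board 100 x 60 x 10 mm (local x, y, z), same outline as a film sample; lies flat on the table at first. Origin at the centre of its underside. All three boards are alike and any may go on any slab; one may be spare.
- board2: Press board: plain plywood board 100 x 60 x 10 mm (local x, y, z), same outline as a film sample; lies flat on the table at first. Origin at the centre of its underside. All three boards are alike and any may go on any slab; one may be spare.
- weight0: Press weight: steel disc 56 mm in diameter and 22 mm high with an upright round knob on top, 22 mm in diameter and 28 mm high (50 mm in all), about 0.45 kg; stands on the table. Origin at the centre of its underside, z up. All three are alike; one may be spare.
- weight1: Press weight: steel disc 56 mm in diameter and 22 mm high with an upright round knob on top, 22 mm in diameter and 28 mm high (50 mm in all), about 0.45 kg; stands on the table. Origin at the centre of its underside, z up. All three are alike; one may be spare.
- weight2: Press weight: steel disc 56 mm in diameter and 22 mm high with an upright round knob on top, 22 mm in diameter and 28 mm high (50 mm in all), about 0.45 kg; stands on the table. Origin at the centre of its underside, z up. All three are alike; one may be spare.
- tag: Off-white rigid plastic tag plate, 9 mm thick (local x), 70 mm wide (y), 100 mm high (z), with a window hole 28 mm wide, 26 mm high; the strip above the hole is 25 mm high. Stands upright in the slot (26 mm deep, 11 mm wide) of a fixed wooden holder 70 x 86 x 32 mm, its lower edge 6 mm above the table. Origin at the centre of its lower edge.
- tag_hole (a point): Centre of the tag's hole, 62 mm above the tag's lower edge; axes as the tag's.
- peg_stand: Steel stand fixed to the table: base 90 x 100 x 12 mm; upright 192 mm tall, 14 x 30 mm, centred at local x = +20 mm; a round peg 8 mm thick and 68 mm long leaves the upright's front 180 mm above the table, pointing to local -x and rising 20 degrees (0.35 rad). Origin at the centre of the base's underside.
- peg_mid (a point): Point on the peg's axis, 35 mm from its root; axes as the stand's (z up, peg towards -x).
- peg_tip (a point): Point on the peg's axis at its free end.
- scanner: Grey hand scanner lying on its side in a fixed cradle. Its level grip, 32 mm wide (local y, centred on 0), at heights 52 to 88 mm, runs from local x = +20 to -110 mm with nothing under it; the head (60 x 120 mm, top at 99 mm) is centred at x = +50, y = -30 mm. Black trigger on the grip's -y side. Origin on the table, under the grip near the head.
- squeeze_point (a point): Where the middle between the fingers should be to squeeze the trigger against the grip, 70 mm above the table; axes as the scanner's. Fingers close along y: one on the grip's back, 21 mm to +y; one on the trigger, whose outer face is up to 38 mm to -y at rest and about 21 mm when squeezed.
- scanner_trigger (a joint): Trigger angle: 0 at rest, 0.30 rad fully squeezed; sprung, about 9 N to squeeze fully. Lever 56 mm long, hinged near the head on an upright axis.
- jar: Glass jar with a lid, 60 mm across, 85 mm tall; a bystander, to be left where it is.
- tape_roll: Roll of paper tape, 72 mm across, 25 mm high, lying flat; a bystander, to be left where it is.
- slide_box: Closed cardboard slide box, 50 x 110 x 35 mm; a bystander, to be left where it is.
- marker: Black marker pen, 120 mm long, lying on the bench; a bystander, to be left where it is.

How it is judged:
By the outcome, as a careful person would: the job done as asked, in the order asked, and still so for the second after the job is handed in, with the robot touching nothing.
Of slab0, slab1, slab2 only 2 to 3 are there at a start; the rules pass over those that are not, and their reading is None.
At some moment in a run one of board0, board1, board2 may be knocked a few centimetres aside while the robot is not near it.
It also fails if it takes over 210 s, if anything falls off the work surface, if the arm or the gripper's body presses on something with over 40 N, if the wrist force passes 120 N, or if a joint passes its speed limit or range.

## Working session

There is one attempt and no reset: what is moved stays moved. The work goes in short steps, Python scripts to look and compute and a tool call to move; the robot and the scene stay as the last step left them, time stands still between calls to the robot, and variables do not carry over. Pictures are saved under pics/ and viewed, and the job is handed in when it is done.

Besides the shell and the picture viewer there is one more tool, called after "Call:" by a JSON object that holds its "op" and its "data", one argument or row to a line. servo_tool: Moves the arm, as the interface text tells. Its arguments: {"type":"object","properties":{"moves":{"type":"array","items":{"type":"array","items":{"type":"number"}}},"squeeze":{"type":"number"}},"required":["moves"]}

```bash
ls; mkdir -p pics; python3 - <<'E'
from station import ctrl
import cv2
print(ctrl.observe())
for n in("side","top"):
    c=ctrl.capture(n); cv2.imwrite(f"pics/{n}0.png",c["img"][:,:,::-1]); print(n,c["camera_matrix"],c["k1"],c["rvec"],c["tvec"])
E
```

```text
pics
{'time': 0.0, 'joint_pos': array([-1.23398333e+00,  3.20315022e-01,  1.56565697e+00, -1.12379166e-06,
        1.25738473e+00, -1.99871408e-02]), 'qd': array([-0.00056239,  0.00021504, -0.00120479, -0.00248181,  0.00101491,
       -0.00080593]), 'tau': array([ 1.96117151e-03, -4.12466168e+01, -2.31972420e+01,  7.29023502e-02,
        4.56717331e-02, -1.47909363e-04]), 'tool_pos': array([ 0.20068585, -0.53833742,  0.22411554]), 'orientation': array([-2.57954142e+00,  1.79138742e+00,  2.24420131e-03]), 'ft_force': array([ 0.72239685,  0.15998908, -0.13119531]), 'moment': array([ 0.00855723,  0.00415723, -0.004485  ]), 'gripper_width': 0.09106080481510517}
side [[400.55519912   0.         315.4190081 ]
 [  0.         400.55519912 195.67093753]
 [  0.           0.           1.        ]] -0.07151663541237745 [ 0.99065406 -2.3071036   1.21362878] [0.45801796 0.35830874 0.85497601]
top [[362.77152925   0.         316.61997213]
 [  0.         362.77152925 207.14972625]
 [  0.           0.           1.        ]] 0.009336999651435798 [ 2.12561612 -2.11045432  0.19162607] [0.03012736 0.61909801 1.08555946]
```

View pics/top0.png

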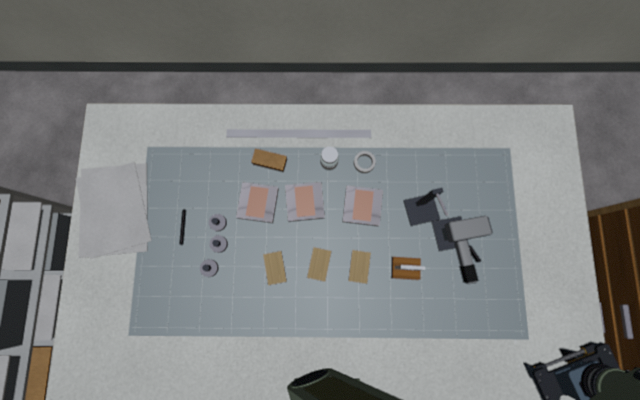

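View pics/side0.png

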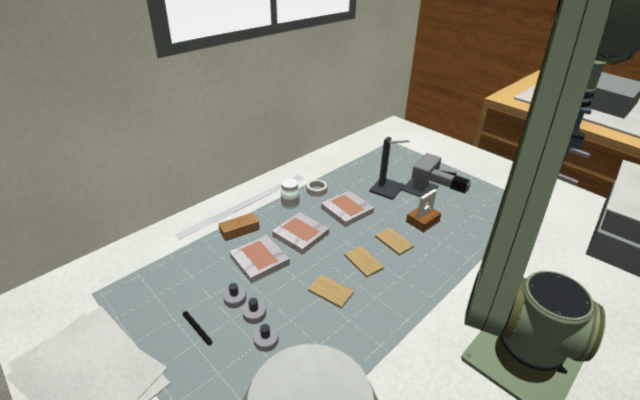

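The scene has three slabs, three boards (left row) and three weights. The tag holder is near (407,268), the stand near (428,205) and the scanner near (465,240) in the top view. I'll write helpers and enlarge the details.

```bash
cat > h.py <<'E'
import numpy as np, cv2
from station import ctrl
def cap(n):
    c=ctrl.capture(n); c["R"]=cv2.Rodrigues(np.array(c["rvec"]))[0]; c["t"]=np.array(c["tvec"]).ravel(); c["C"]=-c["R"].T@c["t"]; return c
def rays(c,uv):
    uv=np.asarray(uv,float).reshape(-1,1,2)
    p=cv2.undistortPoints(uv,c["camera_matrix"],np.array([c["k1"],0,0,0,0.]),None,None).reshape(-1,2) 
    d=np.c_[p,np.ones(len(p))]@c["R"]; return d/np.linalg.norm(d,axis=1)[:,None]
def onz(c,uv,z):
    d=rays(c,uv); return c["C"]+d*((z-c["C"][2])/d[:,2])[:,None]
def proj(c,X):
    return cv2.projectPoints(np.asarray(X,float).reshape(-1,1,3),np.array(c["rvec"],float),c["t"],c["camera_matrix"],np.array([c["k1"],0,0,0,0.]))[0].reshape(-1,2)
def tri(c1,u1,c2,u2):
    A=[];b=[]
    for c,u in((c1,u1),(c2,u2)):
        d=rays(c,u)[0];P=np.eye(3)-np.outer(d,d);A.append(P);b.append(P@c["C"])
    A=np.vstack(A);b=np.hstack(b);X=np.linalg.lstsq(A,b,rcond=None)[0];return X,np.linalg.norm(A@X-b)
def blobs(c,lo,hi,z,amin=60,amax=5000,roi=None):
    hsv=cv2.cvtColor(c["img"],cv2.COLOR_RGB2HSV); m=cv2.inRange(hsv,np.array(lo),np.array(hi))
    if roi: k=np.zeros_like(m);k[roi[1]:roi[3],roi[0]:roi[2]]=1;m*=k
    out=[]
    for q in cv2.findContours(m,cv2.RETR_EXTERNAL,cv2.CHAIN_APPROX_NONE)[0]:
        a=cv2.contourArea(q)
        if amin<a<amax:
            X=onz(c,q.reshape(-1,2),z)[:,:2]
            # contour runs through boundary pixel centres
            (x,y),(w,h),an=cv2.minAreaRect((X*1000).astype(np.float32))
            if w<h:w,h,an=h,w,an+90
            an=(an+90)%180-90
            M=cv2.moments((X*1000).astype(np.float32)); 
            out.append(dict(px=q.reshape(-1,2).mean(0).round(1),rect=np.round([x,y],1),cen=np.round([M['m10']/M['m00'],M['m01']/M['m00']],1),size=np.round([w,h],1),ang=round(an,1)))
    return out
def up(c,x0,y0,x1,y1,s,fn):
    cv2.imwrite(fn,cv2.resize(c["img"][y0:y1,x0:x1,::-1],None,fx=s,fy=s,interpolation=cv2.INTER_CUBIC))
E
python3 - <<'E'
from h import *
t=cap("top");s=cap("side")
print(t["C"],s["C"])
up(t,380,170,510,300,5,"pics/t_r.png")
up(t,170,140,390,290,3.6,"pics/t_l.png")
up(s,350,120,490,240,5,"pics/s_r.png")
hsv=cv2.cvtColor(t["img"],cv2.COLOR_RGB2HSV); hs=cv2.cvtColor(s["img"],cv2.COLOR_RGB2HSV)
for p in((257,203),(275,268),(320,263),(407,262),(268,160),(218,222),(208,268)): print(p,hsv[p[1],p[0]])
for p in((260,255),(330,290),(424,215),(240,227)): print(p,hs[p[1],p[0]])
E
```

```text
[0.40351306 0.02363028 1.18289821] [-0.03265465  0.68238522  0.776166  ]
(257, 203) [  9  72 162]
(275, 268) [ 19  87 143]
(320, 263) [ 20  88 142]
(407, 262) [ 16 167 119]
(268, 160) [ 17 120 127]
(218, 222) [120  33  23]
(208, 268) [111  45  57]
(260, 255) [  9 102 193]
(330, 290) [ 20 100 196]
(424, 215) [ 17 104 127]
(240, 227) [ 17 136 126]
```

```bash
ls pics
```

```text
s_r.png
side0.png
t_l.png
t_r.png
top0.png
```

View pics/t_r.png

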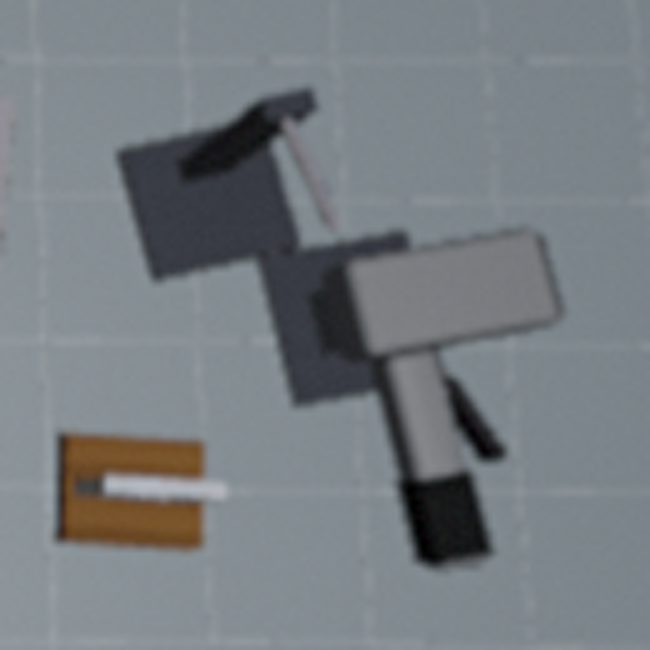

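View pics/t_l.png

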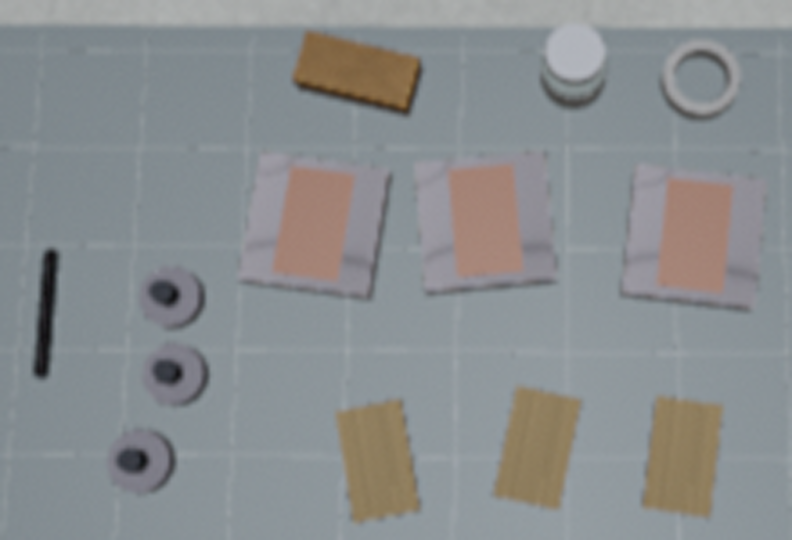

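View pics/s_r.png

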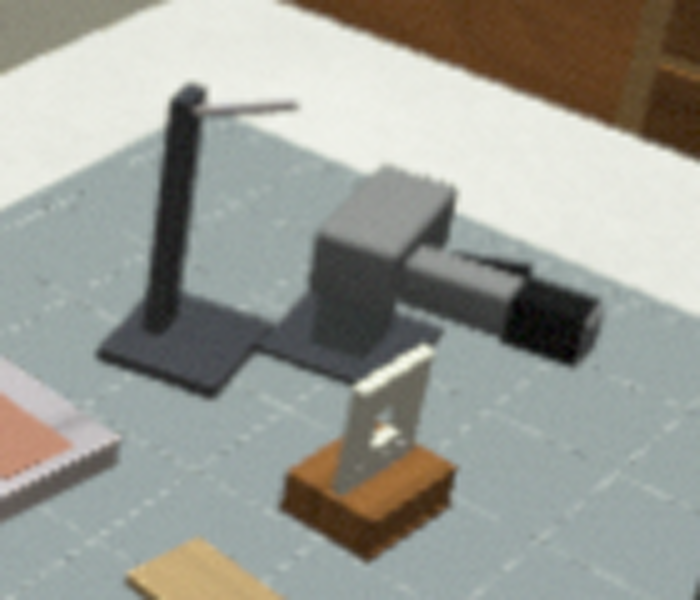

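```bash
python3 - <<'E'
from h import *
t=cap("top");s=cap("side")
for n,c in(("top",t),("side",s)):
    print(n,"film")
    for b in blobs(c,(5,50,120),(13,150,255),.024,100): print(b)
    print("board")
    for b in blobs(c,(17,60,110),(24,125,255),.010,100): print(b)
E
```

```text
top film
{'px': array([362.6, 204.9]), 'rect': array([ 634.6, -114.5]), 'cen': array([ 634.4, -114.6]), 'size': array([96.6, 57.2]), 'ang': -6.7}
{'px': array([256.7, 201.7]), 'rect': array([643.6, 230.9]), 'cen': array([643.3, 230.9]), 'size': array([96.4, 57.6]), 'ang': -6.9}
{'px': array([304.4, 200.9]), 'rect': array([647.,  75.]), 'cen': array([647.1,  75.2]), 'size': array([96.4, 57.5]), 'ang': 5.7}
board
{'px': array([ 38.2, 374.3]), 'rect': array([111.7, 875.2]), 'cen': array([110.1, 876.6]), 'size': array([143.8,  50.5]), 'ang': 0.1}
{'px': array([274.3, 267.7]), 'rect': array([431.1, 168. ]), 'cen': array([430.9, 168.2]), 'size': array([95.6, 56.2]), 'ang': 11.1}
{'px': array([359.2, 266.6]), 'rect': array([ 437. , -102.1]), 'cen': array([ 437.1, -102.1]), 'size': array([94.6, 56.3]), 'ang': -7.7}
{'px': array([318.9, 264. ]), 'rect': array([443.9,  26.5]), 'cen': array([444. ,  26.5]), 'size': array([95. , 56.1]), 'ang': -11.4}
{'px': array([268.3, 159.1]), 'rect': array([791.9, 198.7]), 'cen': array([789.2, 198.5]), 'size': array([105.,  41.]), 'ang': 76.3}
side film
{'px
[... 399 characters left out ...]
oard
{'px': array([330.9, 290.4]), 'rect': array([428.4, 171. ]), 'cen': array([428.3, 170.6]), 'size': array([100.5,  61.9]), 'ang': 11.8}
{'px': array([363.3, 260.5]), 'rect': array([441.7,  28.8]), 'cen': array([441.7,  28.5]), 'size': array([101.2,  61.6]), 'ang': -11.4}
{'px': array([394.2, 240.3]), 'rect': array([ 434.1, -100.1]), 'cen': array([ 434.7, -100.4]), 'size': array([101.6,  61.8]), 'ang': -8.0}
{'px': array([610.4, 133.4]), 'rect': array([  186.3, -1458.1]), 'cen': array([  187.6, -1462.4]), 'size': array([281.8, 141.6]), 'ang': 0.3}
{'px': array([516.6,  92.5]), 'rect': array([  777.3, -1766.2]), 'cen': array([  728.8, -1669.6]), 'size': array([826.8, 219.2]), 'ang': -74.4}
```

Film poses agree between the two views to about 1 mm, and the sizes match. Next I'll measure weights, tag, stand and scanner.

```bash
python3 - <<'E'
from h import *
t=cap("top");s=cap("side")
ht=cv2.cvtColor(t["img"],cv2.COLOR_RGB2HSV);hs=cv2.cvtColor(s["img"],cv2.COLOR_RGB2HSV)
print("disc",ht[228,222],ht[222,224],ht[250,216],"bg",ht[235,240],"side disc",hs[299,228],hs[316,254],hs[308,262],"bg",hs[320,230])
up(s,215,275,290,355,8,"pics/s_w.png"); up(t,190,205,240,285,7,"pics/t_w.png")
# knobs: dark
for n,c,roi in(("top",t,(195,205,240,285)),("side",s,(215,275,290,355))):
    print(n)
    for b in blobs(c,(0,0,0),(180,255,75),.036,8,800,roi): print("knob",b)
    for b in blobs(c,(121,0,0),(165,255,255),.022,60,2000,roi): print("disc",b)
E
```

```text
disc [129  18 101] [123  19 132] [120  19 136] bg [ 99  23 152] side disc [135  12 174] [135   9 174] [138   7 173] bg [ 84  15 165]
top
knob {'px': array([206.9, 267.5]), 'rect': array([429.1, 377.2]), 'cen': array([429.1, 376.1]), 'size': array([22.2, 15.4]), 'ang': -89.6}
knob {'px': array([216.6, 242.9]), 'rect': array([505.8, 350.7]), 'cen': array([505.9, 350.5]), 'size': array([22.5, 12.6]), 'ang': -89.6}
knob {'px': array([215.5, 221.1]), 'rect': array([576.1, 358.1]), 'cen': array([575.4, 357.8]), 'size': array([21.1, 15.5]), 'ang': 46.7}
disc {'px': array([218.6, 244.2]), 'rect': array([505.3, 348.2]), 'cen': array([507.1, 341.3]), 'size': array([48.2, 46.2]), 'ang': 66.0}
disc {'px': array([217.5, 223. ]), 'rect': array([573.1, 355.4]), 'cen': array([570.2, 348.7]), 'size': array([48.6, 42.9]), 'ang': -86.8}
side
knob {'px': array([264.9, 333.6]), 'rect': array([422.5, 381.8]), 'cen': array([422.3, 381.8]), 'size': array([18.2, 17.4]), 'ang': -37.8}
knob {'px': array([253.3, 306.3]), 'rect': array([498.9, 355.2]), 'cen': array([499. , 355.6]), 'size': array([23.2, 19. ]), 'ang': -22.1}
knob {'px': array([233.5, 291.3]), 'rect': array([569.8, 362.2]), 'cen': array([568.9, 362.6]), 'size': array([25.3, 16.8]), 'ang': -34.3}
disc {'px': array([265.2, 336.6]), 'rect': array([424.1, 380.9]), 'cen': array([422.4, 382.5]), 'size': array([51.3, 46.7]), 'ang': 47.1}
disc {'px': array([253.6, 309.6]), 'rect': array([502.1, 354.2]), 'cen': array([498.9, 355.8]), 'size': array([50.4, 47.2]), 'ang': 59.2}
disc {'px': array([234. , 294.5]), 'rect': array([570.5, 360.6]), 'cen': array([568.9, 362.6]), 'size': array([50.8, 46.9]), 'ang': 56.4}
```

View pics/s_w.png

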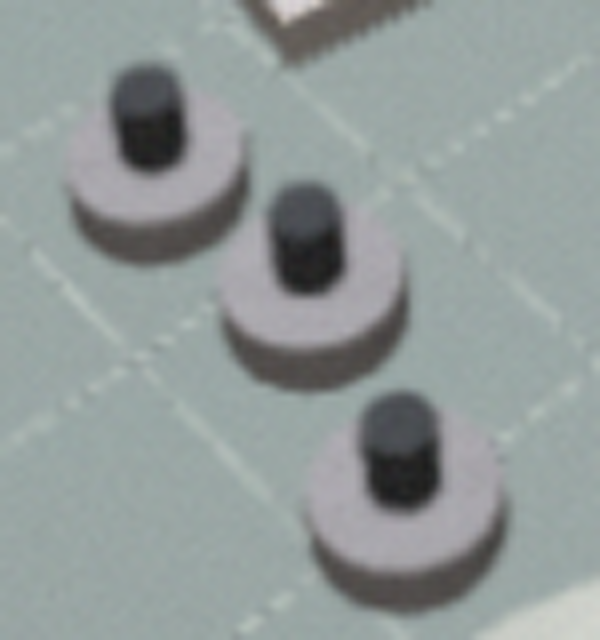

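View pics/t_w.png

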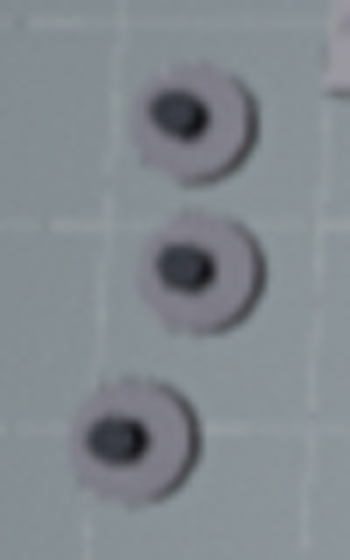

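```bash
python3 - <<'E'
from h import *
t=cap("top");s=cap("side")
def cs(p,s_,o): return [(p[0]+.5)/s_-.5+o[0],(p[1]+.5)/s_-.5+o[1]]
S=[cs(p,8,(215,275)) for p in((148,92),(306,209),(400,420))]
T=[cs(p,7,(190,205)) for p in((174,113),(181,268),(112,440))]
for a,b in zip(T,S): print(onz(t,a,.05)[0][:2].round(4),onz(s,b,.05)[0][:2].round(4),[x.round(4) if hasattr(x,'round') else x for x in tri(t,a,s,b)])
# disc top ellipse centre
D=[cs(p,8,(215,275)) for p in((157,158),(313,280),(405,500))]
for b in D: print(onz(s,b,.022)[0][:2].round(4))
def p2(p): return cs(p,5,(380,170))
def s2(p): return cs(p,5,(350,120))
# stand base corners z=.012: top view
base=[onz(t,p2(p),.012)[0][:2].round(4) for p in((118,153),(155,279),(297,247))]; print("base",base)
bs=[onz(s,s2(p),.012)[0][:2].round(4) for p in((98,350),(210,388),(278,325))]; print("base side",bs)
pt=tri(t,p2((338,230)),s,s2((297,105))); print("pegtip",pt)
pr=tri(t,p2((285,122)),s,s2((203,112))); print("pegroot",pr)
# tag
print("tag top side ends", [onz(s,s2(p),.106)[0].round(4) for p in((352,385),(430,349))])
print("tag top top ends", [onz(t,p2(p),.106)[0].round(4) for p in((104,485),(226,491))])
print("holder top", [onz(t,p2(p),.032)[0][:2].round(4) for p in((66,435),(202,442),(202,548),(64,541))])
print("holder side", [onz(s,s2(p),.032)[0][:2].round(4) for p in((284,483),(366,533),(456,466))])
# scanner
print("head top", [onz(t,p2(p),.099)[0][:2].round(4) for p in((350,264),(542,230),(562,316),(372,356))])
print("head side", [onz(s,s2(p),.099)[0][:2].round(4) for p in((318,236),(386,168),(455,188),(400,247))])
print("grip top", [onz(t,p2(p),.088)[0][:2].round(4) for p in((388,358),(437,347),(409,480),(462,470),(428,562),(490,552))])
print("trig", [onz(t,p2(p),.07)[0][:2].round(4) for p in((450,380),(500,455),(480,458))])
E
```

```text
[0.5748 0.3575] [0.5726 0.3598] [array([0.5753, 0.3584, 0.0468]), np.float64(0.0)]
[0.5049 0.35  ] [0.5042 0.3521] [array([0.5054, 0.3509, 0.0478]), np.float64(0.0006)]
[0.429  0.3758] [0.4279 0.3778] [array([0.4292, 0.3767, 0.0477]), np.float64(0.0003)]
[0.5718 0.3607]
[0.502 0.354]
[0.4238 0.3815]
base [array([ 0.653 , -0.2497]), array([ 0.5695, -0.2705]), array([ 0.5911, -0.3635])]
base side [array([ 0.6515, -0.2476]), array([ 0.571 , -0.2677]), array([ 0.5854, -0.3654])]
pegtip (array([ 0.57083834, -0.32194829,  0.20436143]), np.float64(0.0016961225662434957))
pegroot (array([ 0.63356654, -0.30585238,  0.18132262]), np.float64(0.0029755167723867267))
tag top side ends [array([ 0.441 , -0.2155,  0.106 ]), array([ 0.4301, -0.2835,  0.106 ])]
tag top top ends [array([ 0.4345, -0.2122,  0.106 ]), array([ 0.4316, -0.2831,  0.106 ])]
holder top [array([ 0.4674, -0.2057]), array([ 0.4637, -0.2906]), array([ 0.3985, -0.2876]), array([ 0.4021, -0.2024])]
holder side [array([ 0.4621, -0.1946]), array([ 0.3998, -0.1905]), array([ 0.3983, -0.2881])]
head top [array([ 0.5671, -0.3658]), array([ 0.5886, -0.482 ]), array([ 0.5366, -0.4897]), array([ 0.5118, -0.3755])]
head side [array([ 0.561 , -0.3562]), array([ 0.5828, -0.4721]), array([ 0.5336, -0.4837]), array([ 0.5154, -0.3851])]
grip top [array([ 0.5118, -0.389 ]), array([ 0.5187, -0.4187]), array([ 0.4395, -0.3966]), array([ 0.4456, -0.4283]), array([ 0.3919, -0.4045]), array([ 0.3981, -0.4412])]
trig [array([ 0.5005, -0.4324]), array([ 0.4555, -0.4592]), array([ 0.4536, -0.4471])]
```

```bash
cat >> h.py <<'E'
from scipy.spatial.transform import Rotation as Ro
def jaw():
    o=ctrl.observe();R=Ro.from_rotvec(o["orientation"]).as_matrix();return o,np.degrees(np.arctan2(R[1,0],R[0,0])),R
def to(x,y,z,j=None):
    o,a,R=jaw(); d=(np.array([x,y,z])-o["tool_pos"])*100
    da=0 if j is None else (j-a+180)%360-180
    n=max(np.linalg.norm(d)/4.1,abs(np.radians(da))/.12)
    tilt=np.cross(R[:,2],[0,0,-1])
    print("t",round(o["time"],2),"pos",o["tool_pos"].round(4),"jaw",round(a,2),"w",round(o["gripper_width"],4),"F",np.round(o["ft_force"],1))
    print("  d cm",d.round(2),"drad",round(np.radians(da),4),"minrows",round(n,2),"tiltfix",tilt.round(4))
E
python3 -c "
from h import *
to(.437,-.102,.08,-97.8)"
```

```text
t 0.5 pos [ 0.2008 -0.5388  0.2249] jaw -69.56 w 0.0913 F [ 0.2 -0.   0.1]
  d cm [ 23.62  43.68 -14.49] drad -0.4929 minrows 12.62 tiltfix [ 0. -0.  0.]
```

Call:
{"op": "servo_tool", "data": {
  "moves": [
    [0, 0, -0.041, 1.95, 3.6, 0, 0.1],
    [0, 0, -0.041, 1.95, 3.6, 0, 0.1],
    [0, 0, -0.041, 1.95, 3.6, 0, 0.1],
    [0, 0, -0.041, 1.95, 3.6, 0, 0.1],
    [0, 0, -0.041, 1.95, 3.6, 0, 0.1],
    [0, 0, -0.041, 1.95, 3.6, 0, 0.1],
    [0, 0, -0.041, 1.95, 3.6, 0, 0.1],
    [0, 0, -0.041, 1.95, 3.6, 0, 0.1],
    [0, 0, -0.041, 1.95, 3.6, 0, 0.1],
    [0, 0, -0.041, 1.95, 3.6, 0, 0.1],
    [0, 0, -0.041, 1.95, 3.6, 0, 0.1],
    [0, 0, -0.041, 1.95, 3.6, 0, 0.1]
  ],
  "squeeze": 20
}}

```text
time: 1.5
tool_pos: [0.4354, -0.1049, 0.2253]
orientation: [-2.064, 2.368, -0.002]
ft_force: [0.7, -0.8, -0.1]
gripper_width: 0.0824
```

```bash
python3 -c "
from h import *
to(.437,-.102,.08,-97.8)"
```

```text
t 1.5 pos [ 0.4354 -0.1049  0.2253] jaw -97.86 w 0.0824 F [ 0.7 -0.8 -0.1]
  d cm [  0.16   0.29 -14.53] drad 0.001 minrows 3.55 tiltfix [0.0005 0.0009 0.    ]
```

Call:
{"op": "servo_tool", "data": {
  "moves": [
    [0, 0, 0, 0.2, 0.5, -4, 0.1],
    [0, 0, 0, 0, 0, -4, 0.1],
    [0, 0, 0, 0, 0, -4, 0.1],
    [0, 0, 0, 0, 0, -4, 0.1],
    [0, 0, 0, 0, 0, 0, 0.1]
  ]
}}

```text
time: 1.92
tool_pos: [0.4316, -0.1002, 0.0593]
orientation: [2.061, -2.359, -0.019]
ft_force: [-1.0, -0.3, -0.7]
gripper_width: 0.082
```

```bash
python3 -c "
from h import *
to(.437,-.102,.013,-97.8)
t=cap('top');up(t,240,180,400,300,5,'pics/a1.png')
s=cap('side');up(s,280,180,440,300,5,'pics/a2.png')"
```

```text
t 1.92 pos [ 0.4316 -0.1002  0.0593] jaw -97.71 w 0.082 F [-1.  -0.3 -0.7]
  d cm [ 0.54 -0.18 -4.63] drad -0.0015 minrows 1.14 tiltfix [-0.0035 -0.0142 -0.    ]
```

View pics/a2.png

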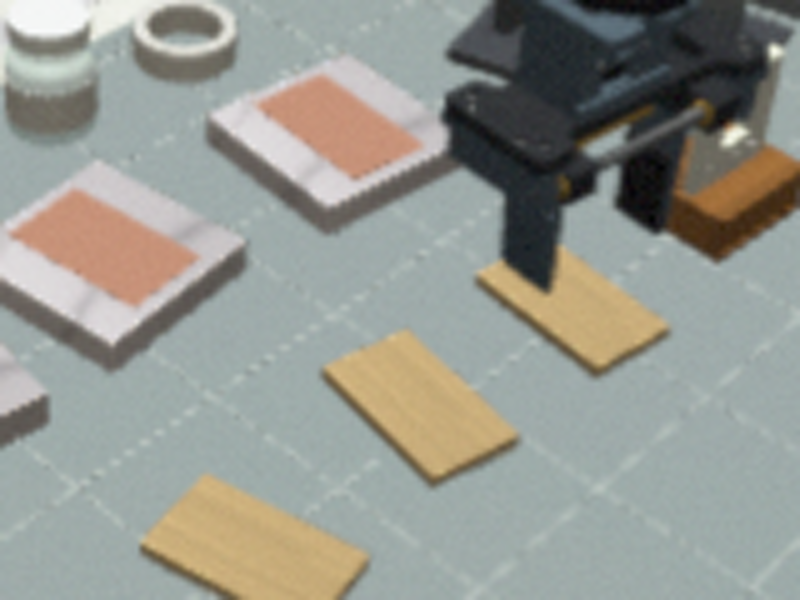

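Call:
{"op": "servo_tool", "data": {
  "moves": [
    [0, 0, 0, 0, 0, 0, 0.1],
    [0, 0, 0, 0, 0, 0, 0.1],
    [0, 0, 0, 0, 0, 0, 0.1]
  ]
}}

```text
time: 2.27
tool_pos: [0.4385, -0.1024, 0.0672]
orientation: [-2.064, 2.365, -0.007]
ft_force: [-1.0, 0.1, 0.8]
gripper_width: 0.0824
```

```bash
python3 -c "
from h import *
to(.437,-.102,.013,-97.8)
s=cap('side')
for b in blobs(s,(17,60,110),(24,125,255),.010,100,roi=(280,180,440,320)): print(b)"
```

```text
t 2.27 pos [ 0.4385 -0.1024  0.0672] jaw -97.77 w 0.0824 F [-1.   0.1  0.8]
  d cm [-0.15  0.04 -5.42] drad -0.0006 minrows 1.32 tiltfix [0.0013 0.0049 0.    ]
{'px': array([330.5, 290.2]), 'rect': array([428.7, 171.9]), 'cen': array([428.7, 170.9]), 'size': array([101.6,  63.5]), 'ang': 11.9}
{'px': array([363.2, 260.9]), 'rect': array([441. ,  28.9]), 'cen': array([441.5,  28.9]), 'size': array([102.6,  61.6]), 'ang': -11.4}
{'px': array([394. , 240.3]), 'rect': array([434.2, -99.8]), 'cen': array([430.5, -98.6]), 'size': array([101.6,  62.5]), 'ang': -8.0}
```

Call:
{"op": "servo_tool", "data": {
  "moves": [
    [0, 0, 0, 0, 0, -1.5, 0.1],
    [0, 0, 0, 0, 0, -1.3, 0.1],
    [0, 0, 0, 0, 0, -1.0, 0.1],
    [0, 0, 0, 0, 0, -0.7, 0.1],
    [0, 0, 0, 0, 0, -0.4, 0.1],
    [0, 0, 0, 0, 0, -0.2, 0.1],
    [0, 0, 0, 0, 0, 0, 0.1],
    [0, 0, 0, 0, 0, 0, 0.1]
  ]
}}

```text
time: 2.98
tool_pos: [0.4372, -0.1019, 0.0144]
orientation: [-2.066, 2.366, -0.001]
ft_force: [1.0, 0.6, -0.2]
gripper_width: 0.0821
```

```bash
python3 -c "
from h import *
to(.437,-.102,.013,-97.8)"
```

```text
t 2.98 pos [ 0.4372 -0.1019  0.0144] jaw -97.75 w 0.0821 F [ 1.   0.6 -0.2]
  d cm [-0.02 -0.01 -0.14] drad -0.0009 minrows 0.03 tiltfix [0.0003 0.0009 0.    ]
```

Call:
{"op": "servo_tool", "data": {
  "moves": [
    [0, 0, 0, 0, 0, -0.1, 1],
    [0, 0, 0, 0, 0, 0, 1],
    [0, 0, 0, 0, 0, 0, 1],
    [0, 0, 0, 0, 0, 0, 1],
    [0, 0, 0, 0, 0, 0, 1],
    [0, 0, 0, 0, 0, 0, 1]
  ],
  "squeeze": 20
}}

```text
time: 3.48
tool_pos: [0.4369, -0.1019, 0.0131]
orientation: [-2.066, 2.366, -0.001]
ft_force: [0.1, -0.3, 1.2]
gripper_width: 0.0597
```

Call:
{"op": "servo_tool", "data": {
  "moves": [
    [0, 0, 0, 0, 0, 0.5, 1],
    [0, 0, 0, 0, 0, 1, 1],
    [0, 0, 0, 0, 0, 2, 1],
    [0, 0, 0, 0, 0, 2, 1],
    [0, 0, 0, 0, 0, 1, 1],
    [0, 0, 0, 0, 0, 0.5, 1]
  ]
}}

```text
time: 3.98
tool_pos: [0.4377, -0.102, 0.0847]
orientation: [-2.065, 2.365, -0.004]
ft_force: [0.6, -0.3, -1.3]
gripper_width: 0.0595
```

```bash
python3 -c "
from h import *
to(.634,-.1147,.084,-96.4)
s=cap('side');up(s,280,140,440,260,5,'pics/a3.png')"
```

```text
t 3.98 pos [ 0.4377 -0.102   0.0847] jaw -97.75 w 0.0595 F [ 0.6 -0.3 -1.3]
  d cm [19.63 -1.27 -0.07] drad 0.0235 minrows 4.8 tiltfix [0.0008 0.003  0.    ]
```

View pics/a3.png

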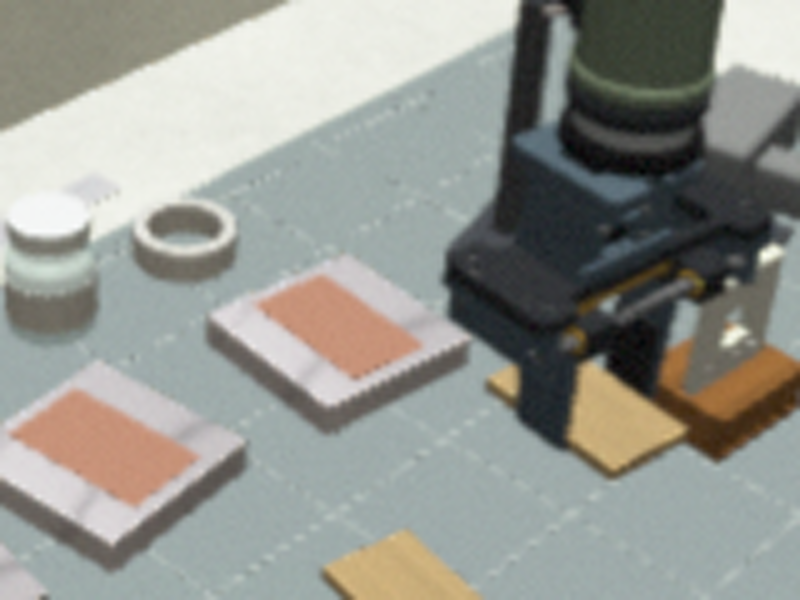

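Call:
{"op": "servo_tool", "data": {
  "moves": [
    [0, 0, 0.0035, 1, -0.2, 0, 1],
    [0, 0, 0.005, 2, -0.2, 0, 1],
    [0, 0, 0.005, 3, -0.2, 0, 1],
    [0, 0, 0.005, 3.5, -0.2, 0, 1],
    [0, 0, 0.005, 3.5, -0.2, 0, 1],
    [0, 0, 0, 3, -0.2, 0, 1],
    [0, 0, 0, 2, -0.07, 0, 1],
    [0, 0, 0, 1, 0, 0, 1],
    [0, 0, 0, 0.5, 0, 0, 1],
    [0, 0, 0, 0.2, 0, 0, 1],
    [0, 0, 0, 0, 0, 0, 1],
    [0, 0, 0, 0, 0, 0, 1]
  ]
}}

```text
time: 5.03
tool_pos: [0.6329, -0.1144, 0.0824]
orientation: [2.093, -2.341, -0.002]
ft_force: [0.1, 0.3, -1.0]
gripper_width: 0.0597
```

```bash
python3 -c "
from h import *
to(.634,-.1147,.038,-96.4)
s=cap('side');up(s,280,140,440,260,5,'pics/a4.png')
for b in blobs(s,(17,60,110),(24,125,255),.08,100,roi=(280,130,440,250)): print(b)"
```

```text
t 5.03 pos [ 0.6329 -0.1144  0.0824] jaw -96.41 w 0.0597 F [ 0.1  0.3 -1. ]
  d cm [ 0.11 -0.03 -4.44] drad 0.0001 minrows 1.08 tiltfix [-0.0003 -0.0018 -0.    ]
{'px': array([352.6, 192.3]), 'rect': array([ 628.4, -113. ]), 'cen': array([ 614.9, -114.1]), 'size': array([106.3,  60.8]), 'ang': -12.1}
```

View pics/a4.png

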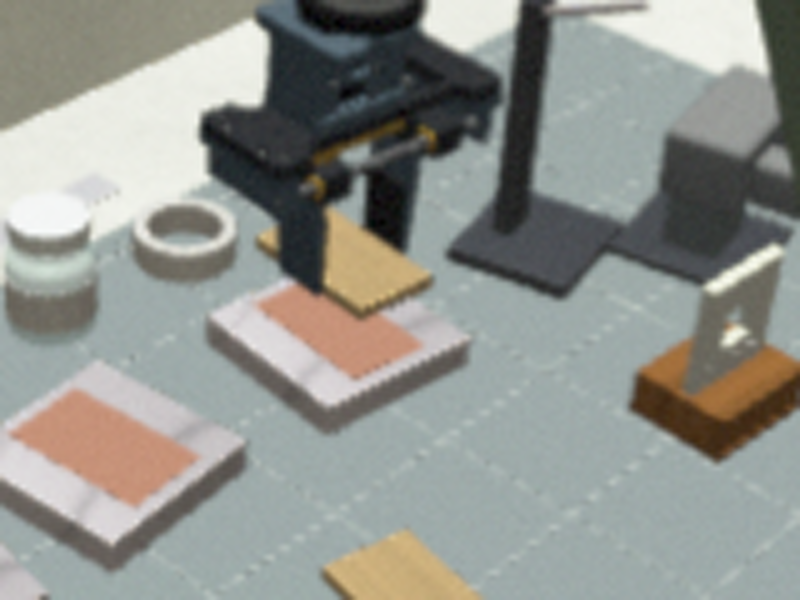

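Call:
{"op": "servo_tool", "data": {
  "moves": [
    [0, 0, 0, 0, 0, -1.2, 1],
    [0, 0, 0, 0, 0, -1.2, 1],
    [0, 0, 0, 0, 0, -0.9, 1],
    [0, 0, 0, 0, 0, -0.6, 1],
    [0, 0, 0, 0, 0, -0.4, 1],
    [0, 0, 0, 0, 0, -0.2, 1],
    [0, 0, 0, 0, 0, -0.05, 1],
    [0, 0, 0, 0, 0, 0, 1],
    [0, 0, 0, 0, 0, 0, 1]
  ]
}}

```text
time: 5.83
tool_pos: [0.6342, -0.1146, 0.0377]
orientation: [-2.094, 2.342, -0.001]
ft_force: [-0.8, 0.2, -0.8]
gripper_width: 0.0598
```

```bash
python3 -c "
from h import *
to(.634,-.1147,.037,-96.4)"
```

```text
t 5.83 pos [ 0.6342 -0.1146  0.0377] jaw -96.4 w 0.0598 F [-0.8  0.2 -0.8]
  d cm [-0.02 -0.01 -0.07] drad -0.0 minrows 0.02 tiltfix [0.0003 0.0009 0.    ]
```

Call:
{"op": "servo_tool", "data": {
  "moves": [
    [0, 0, 0, 0, 0, -0.05, 1],
    [0, 0, 0, 0, 0, 0, 0.1],
    [0, 0, 0, 0, 0, 0, 0.1],
    [0, 0, 0, 0, 0, 0, 0.1],
    [0, 0, 0, 0, 0, 0.2, 0.1],
    [0, 0, 0, 0, 0, 0.8, 0.1],
    [0, 0, 0, 0, 0, 2, 0.1],
    [0, 0, 0, 0, 0, 2, 0.1],
    [0, 0, 0, 0, 0, 1, 0.1],
    [0, 0, 0, 0, 0, 0, 0.1]
  ]
}}

```text
time: 6.67
tool_pos: [0.6358, -0.1149, 0.1004]
orientation: [-2.091, 2.339, -0.008]
ft_force: [-0.5, 0.5, 0.2]
gripper_width: 0.082
```

Call:
{"op": "servo_tool", "data": {
  "moves": [
    [0, 0, -0.0073, -1, 0.7, 0, 0.1],
    [0, 0, -0.01, -2, 1.5, 0, 0.1],
    [0, 0, -0.01, -3, 2.2, 0, 0.1],
    [0, 0, -0.01, -3.2, 2.4, 0, 0.1],
    [0, 0, -0.01, -3.2, 2.4, 0, 0.1],
    [0, 0, -0.01, -3, 2.2, 0, 0.1],
    [0, 0, -0.01, -2, 1.5, 0, 0.1],
    [0, 0, -0.01, -1, 0.7, 0, 0.1],
    [0, 0, -0.01, -0.4, 0.3, 0, 0.1],
    [0, 0, 0, -0.2, 0.2, 0, 0.1],
    [0, 0, 0, 0, 0, 0, 0.1],
    [0, 0, 0, 0, 0, 0, 0.1]
  ]
}}

```text
time: 7.67
tool_pos: [0.4448, 0.0262, 0.0969]
orientation: [-1.989, 2.431, -0.001]
ft_force: [-0.3, -0.6, 0.5]
gripper_width: 0.0822
```

```bash
cat > look.py <<'E'
from h import *
t=cap("top");s=cap("side")
for n,c in(("top",t),("side",s)):
    print(n)
    for b in blobs(c,(17,55,100),(24,130,255),.010,100,roi=(240,180,440,320)): print(" z10",b["px"],b["rect"],b["cen"],b["size"],b["ang"],"z34",onz(c,proj(c,[[b["rect"][0]/1e3,b["rect"][1]/1e3,.01]]),.034)[0][:2].round(4))
    for b in blobs(c,(5,50,120),(13,150,255),.024,30): print(" film",b["px"],b["rect"],b["size"],b["ang"])
E
python3 look.py; python3 -c "
from h import *
to(.444,.0265,.013,-101.4)
s=cap('side');up(s,280,140,440,260,5,'pics/a5.png')"
```

```text
top
 z10 [274.5 267.9] [431.  167.7] [430.8 168.1] [95.9 57.8] 11.1 z34 [0.4304 0.1648]
 z10 [362.6 204.5] [ 638.7 -117. ] [ 638.6 -116.6] [99.6 58.6] -6.1 z34 [ 0.6339 -0.1141]
 film [256.7 201.7] [643.6 230.9] [96.4 57.6] -6.9
 film [304.4 200.9] [646.9  74.9] [96.2 57.8] 5.2
side
 z10 [330.7 290.5] [428.7 171.9] [428.4 171.6] [101.5  63.6] 11.8 z34 [0.4142 0.1879]
 z10 [363.5 260.8] [441.5  28.8] [441.   29.6] [103.6  61.6] -11.4 z34 [0.4266 0.0493]
 z10 [340.3 198.5] [ 680.9 -138.7] [ 684.9 -139.7] [66.4 49.7] 83.7 z34 [ 0.6585 -0.113 ]
 film [259.1 254.9] [642.4 231.6] [99.5 60.2] -6.5
 film [300.5 228.8] [646.4  74.9] [99.2 60. ] 5.8
t 7.77 pos [0.4448 0.0261 0.0969] jaw -101.44 w 0.0825 F [ 0.   1.  -0.1]
  d cm [-0.08  0.04 -8.39] drad 0.0007 minrows 2.05 tiltfix [0.0002 0.0004 0.    ]
```

View pics/a5.png

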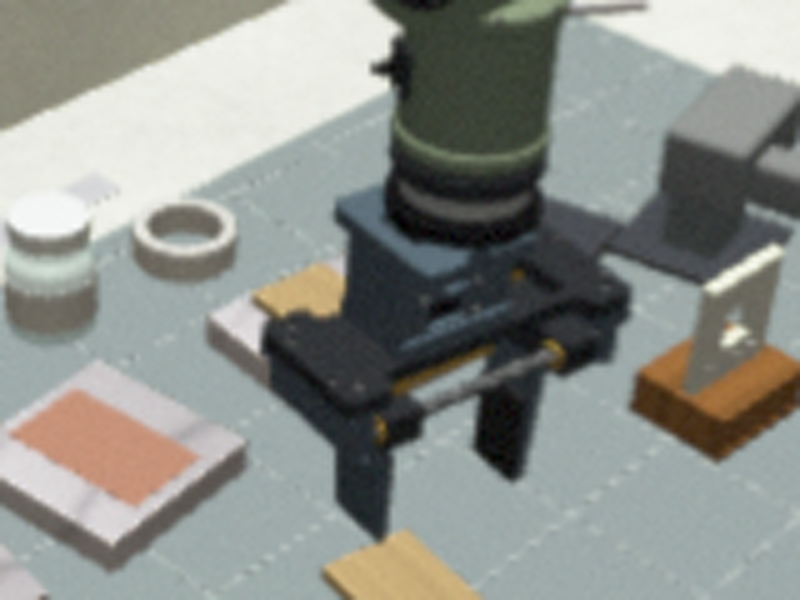

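Call:
{"op": "servo_tool", "data": {
  "moves": [
    [0, 0, 0, -0.05, 0.05, -1.5, 0.1],
    [0, 0, 0, 0, 0, -2, 0.1],
    [0, 0, 0, 0, 0, -2, 0.1],
    [0, 0, 0, 0, 0, -1.3, 0.1],
    [0, 0, 0, 0, 0, -0.8, 0.1],
    [0, 0, 0, 0, 0, -0.5, 0.1],
    [0, 0, 0, 0, 0, -0.2, 0.1],
    [0, 0, 0, 0, 0, -0.1, 0.1],
    [0, 0, 0, 0, 0, 0, 0.1],
    [0, 0, 0, 0, 0, 0, 0.1]
  ]
}}

```text
time: 8.65
tool_pos: [0.4439, 0.027, 0.0135]
orientation: [-1.989, 2.43, -0.001]
ft_force: [0.3, 0.4, 0.3]
gripper_width: 0.0824
```

Call:
{"op": "servo_tool", "data": {
  "moves": [
    [0, 0, 0, 0, 0, 0, 1],
    [0, 0, 0, 0, 0, 0, 1],
    [0, 0, 0, 0, 0, 0, 1],
    [0, 0, 0, 0, 0, 0, 1],
    [0, 0, 0, 0, 0, 0, 1],
    [0, 0, 0, 0, 0, 0, 1]
  ]
}}

```text
time: 9.15
tool_pos: [0.4435, 0.027, 0.0132]
orientation: [-1.99, 2.431, -0.001]
ft_force: [0.8, 0.4, 2.4]
gripper_width: 0.0597
```

```bash
python3 -c "
from h import *
to(.6466,.075,.083,-84.4)"
```

```text
t 9.15 pos [0.4435 0.027  0.0132] jaw -101.4 w 0.0597 F [0.8 0.4 2.4]
  d cm [20.31  4.8   6.98] drad 0.2967 minrows 5.37 tiltfix [0.0001 0.0004 0.    ]
```

Call:
{"op": "servo_tool", "data": {
  "moves": [
    [0, 0, 0, 0, 0, 0.5, 1],
    [0, 0, 0, 0, 0, 1.5, 1],
    [0, 0, 0.017, 0.7, 0.2, 2, 1],
    [0, 0, 0.04, 1.6, 0.4, 2, 1],
    [0, 0, 0.04, 2.8, 0.6, 0.8, 1],
    [0, 0, 0.04, 3.5, 0.8, 0.2, 1],
    [0, 0, 0.04, 3.5, 0.8, 0, 1],
    [0, 0, 0.04, 3.3, 0.7, 0, 1],
    [0, 0, 0.04, 2.4, 0.6, 0, 1],
    [0, 0, 0.02, 1.5, 0.4, 0, 1],
    [0, 0, 0.02, 0.7, 0.2, 0, 1],
    [0, 0, 0, 0.3, 0.1, 0, 1]
  ]
}}

```text
time: 10.15
tool_pos: [0.6468, 0.0752, 0.0825]
orientation: [2.328, -2.109, -0.001]
ft_force: [0.4, 0.0, 0.1]
gripper_width: 0.0603
```

Call:
{"op": "servo_tool", "data": {
  "moves": [
    [0, 0, 0, 0, 0, 0, 1],
    [0, 0, 0, 0, 0, 0, 1],
    [0, 0, 0, 0, 0, 0, 1]
  ]
}}

```text
time: 10.4
tool_pos: [0.6451, 0.0747, 0.0831]
orientation: [2.326, -2.11, -0.001]
ft_force: [-0.5, 0.5, -0.1]
gripper_width: 0.0595
```

```bash
python3 -c "
from h import *
to(.6466,.075,.037,-84.4)"
```

```text
t 10.4 pos [0.6451 0.0747 0.0831] jaw -84.41 w 0.0595 F [-0.5  0.5 -0.1]
  d cm [ 0.15  0.03 -4.61] drad 0.0001 minrows 1.12 tiltfix [ 0.0003 -0.0012  0.    ]
```

Call:
{"op": "servo_tool", "data": {
  "moves": [
    [0, 0, 0, 0, 0, -1.2, 1],
    [0, 0, 0, 0, 0, -1.2, 1],
    [0, 0, 0, 0, 0, -0.9, 1],
    [0, 0, 0, 0, 0, -0.6, 1],
    [0, 0, 0, 0, 0, -0.4, 1],
    [0, 0, 0, 0, 0, -0.2, 1],
    [0, 0, 0, 0, 0, -0.05, 1],
    [0, 0, 0, 0, 0, 0, 1],
    [0, 0, 0, 0, 0, 0, 1]
  ]
}}

```text
time: 11.15
tool_pos: [0.6467, 0.075, 0.0376]
orientation: [-2.327, 2.11, -0.001]
ft_force: [-0.6, -0.4, -1.2]
gripper_width: 0.0601
```

```bash
python3 -c "
from h import *
to(.6466,.075,.037,-84.4)"
```

```text
t 11.15 pos [0.6467 0.075  0.0376] jaw -84.38 w 0.0601 F [-0.6 -0.4 -1.2]
  d cm [-0.01 -0.   -0.06] drad -0.0003 minrows 0.02 tiltfix [0.     0.0009 0.    ]
```

Call:
{"op": "servo_tool", "data": {
  "moves": [
    [0, 0, 0, 0, 0, -0.05, 1],
    [0, 0, 0, 0, 0, 0, 0.1],
    [0, 0, 0, 0, 0, 0, 0.1],
    [0, 0, 0, 0, 0, 0, 0.1],
    [0, 0, 0, 0, 0, 0.2, 0.1],
    [0, 0, 0, 0, 0, 0.8, 0.1],
    [0, 0, 0, 0, 0, 2, 0.1],
    [0, 0, 0, 0, 0, 2, 0.1],
    [0, 0, 0, 0, 0, 1, 0.1]
  ]
}}

```text
time: 11.9
tool_pos: [0.6478, 0.0752, 0.1001]
orientation: [-2.325, 2.108, -0.005]
ft_force: [0.0, -0.8, 0.2]
gripper_width: 0.0818
```

Call:
{"op": "servo_tool", "data": {
  "moves": [
    [0, 0, 0.008, -1.2, 0.5, 0, 0.1],
    [0, 0, 0.01, -2.5, 1, 0, 0.1],
    [0, 0, 0.01, -3.4, 1.5, 0, 0.1],
    [0, 0, 0.02, -3.6, 1.6, 0, 0.1],
    [0, 0, 0.02, -3.6, 1.6, 0, 0.1],
    [0, 0, 0.01, -3.2, 1.3, 0, 0.1],
    [0, 0, 0.01, -2.2, 0.9, 0, 0.1],
    [0, 0, 0.01, -1.1, 0.5, 0, 0.1],
    [0, 0, 0, -0.5, 0.3, 0, 0.1],
    [0, 0, 0, -0.3, 0.1, 0, 0.1],
    [0, 0, 0, 0, 0, 0, 0.1],
    [0, 0, 0, 0, 0, 0, 0.1]
  ]
}}

```text
time: 12.9
tool_pos: [0.4318, 0.1679, 0.0971]
orientation: [-2.427, 1.994, -0.002]
ft_force: [0.0, 0.9, 0.7]
gripper_width: 0.0822
```

```bash
python3 look.py; python3 -c "
from h import *
to(.431,.168,.013,-78.8)"
```

```text
top
 z10 [362.7 204.3] [ 638.6 -117.2] [ 638.5 -116.6] [99.1 58.8] -6.2 z34 [ 0.6338 -0.1143]
 z10 [304.2 200.3] [651.4  76.6] [651.2  76.6] [98.9 58.6] 6.1 z34 [0.6463 0.0755]
 film [256.7 201.7] [643.6 230.9] [96.4 57.6] -6.9
side
 z10 [330.8 291. ] [428.7 172. ] [425.8 172.6] [101.5  63.8] 11.8 z34 [0.4142 0.188 ]
 z10 [298.5 226.9] [666.1  59.4] [669.9  61.5] [104.1  67.6] 5.4 z34 [0.6442 0.0789]
 film [259.1 254.7] [642.4 231.7] [99.9 59.3] -5.8
t 13.0 pos [0.4316 0.1678 0.0969] jaw -78.83 w 0.0824 F [-0.1  1.1  0.4]
  d cm [-0.06  0.02 -8.39] drad 0.0005 minrows 2.05 tiltfix [0.     0.0007 0.    ]
```

Call:
{"op": "servo_tool", "data": {
  "moves": [
    [0, 0, 0, -0.05, 0, -1.5, 0.1],
    [0, 0, 0, 0, 0, -2, 0.1],
    [0, 0, 0, 0, 0, -2, 0.1],
    [0, 0, 0, 0, 0, -1.3, 0.1],
    [0, 0, 0, 0, 0, -0.8, 0.1],
    [0, 0, 0, 0, 0, -0.5, 0.1],
    [0, 0, 0, 0, 0, -0.2, 0.1],
    [0, 0, 0, 0, 0, -0.1, 0.1],
    [0, 0, 0, 0, 0, 0, 0.1],
    [0, 0, 0, 0, 0, 0, 0.1]
  ]
}}

```text
time: 13.83
tool_pos: [0.4304, 0.1682, 0.0135]
orientation: [-2.427, 1.993, -0.001]
ft_force: [-0.2, 0.6, 0.1]
gripper_width: 0.0823
```

Call:
{"op": "servo_tool", "data": {
  "moves": [
    [0, 0, 0, 0, 0, 0, 1],
    [0, 0, 0, 0, 0, 0, 1],
    [0, 0, 0, 0, 0, 0, 1],
    [0, 0, 0, 0, 0, 0, 1],
    [0, 0, 0, 0, 0, 0, 1],
    [0, 0, 0, 0, 0, 0, 1]
  ]
}}

```text
time: 14.33
tool_pos: [0.43, 0.1681, 0.0132]
orientation: [-2.428, 1.993, -0.0]
ft_force: [-0.6, 0.2, 3.1]
gripper_width: 0.0599
```

```bash
python3 -c "
from h import *
to(.643,.231,.083,-96.6)"
```

```text
t 14.33 pos [0.43   0.1681 0.0132] jaw -78.77 w 0.0599 F [-0.6  0.2  3.1]
  d cm [21.3   6.29  6.98] drad -0.3111 minrows 5.68 tiltfix [-0.0001  0.0004  0.    ]
```

Call:
{"op": "servo_tool", "data": {
  "moves": [
    [0, 0, 0, 0, 0, 0.5, 1],
    [0, 0, 0, 0, 0, 1.5, 1],
    [0, 0, -0.021, 0.8, 0.2, 2, 1],
    [0, 0, -0.04, 1.7, 0.5, 2, 1],
    [0, 0, -0.04, 2.9, 0.9, 0.8, 1],
    [0, 0, -0.04, 3.6, 1.1, 0.2, 1],
    [0, 0, -0.04, 3.6, 1.1, 0, 1],
    [0, 0, -0.04, 3.4, 1.0, 0, 1],
    [0, 0, -0.04, 2.6, 0.7, 0, 1],
    [0, 0, -0.03, 1.6, 0.4, 0, 1],
    [0, 0, -0.02, 0.8, 0.3, 0, 1],
    [0, 0, 0, 0.25, 0.1, 0, 1]
  ]
}}

```text
time: 15.33
tool_pos: [0.6431, 0.2312, 0.0824]
orientation: [2.089, -2.346, -0.0]
ft_force: [0.9, 0.2, -0.9]
gripper_width: 0.0596
```

Call:
{"op": "servo_tool", "data": {
  "moves": [
    [0, 0, 0, 0, 0, 0, 1],
    [0, 0, 0, 0, 0, -0.6, 1],
    [0, 0, 0, 0, 0, -1.2, 1],
    [0, 0, 0, 0, 0, -1, 1],
    [0, 0, 0, 0, 0, -0.7, 1],
    [0, 0, 0, 0, 0, -0.5, 1],
    [0, 0, 0, 0, 0, -0.3, 1],
    [0, 0, 0, 0, 0, -0.2, 1],
    [0, 0, 0, 0, 0, 0, 1],
    [0, 0, 0, 0, 0, 0, 1],
    [0, 0, 0, 0, 0, 0, 1]
  ]
}}

```text
time: 16.25
tool_pos: [0.6427, 0.2311, 0.0384]
orientation: [-2.09, 2.345, -0.001]
ft_force: [0.1, 0.4, -0.1]
gripper_width: 0.0595
```

```bash
python3 -c "
from h import *
to(.6426,.231,.037,-96.6)"
```

```text
t 16.25 pos [0.6427 0.2311 0.0384] jaw -96.59 w 0.0595 F [ 0.1  0.4 -0.1]
  d cm [-0.01 -0.01 -0.14] drad -0.0002 minrows 0.03 tiltfix [-0.0002  0.0008  0.    ]
```

Call:
{"op": "servo_tool", "data": {
  "moves": [
    [0, 0, 0, 0, 0, -0.15, 1],
    [0, 0, 0, 0, 0, 0, 1],
    [0, 0, 0, 0, 0, 0, 0.1],
    [0, 0, 0, 0, 0, 0, 0.1],
    [0, 0, 0, 0, 0, 0, 0.1],
    [0, 0, 0, 0, 0, 0.2, 0.1],
    [0, 0, 0, 0, 0, 0.8, 0.1],
    [0, 0, 0, 0, 0, 2, 0.1],
    [0, 0, 0, 0, 0, 2, 0.1],
    [0, 0, 0, 0, 0, 2, 0.1],
    [0, 0, 0, 0, 0, 1, 0.1]
  ]
}}

```text
time: 17.17
tool_pos: [0.6437, 0.2315, 0.12]
orientation: [-2.087, 2.342, -0.003]
ft_force: [0.2, 0.0, 0.5]
gripper_width: 0.0821
```

Call:
{"op": "servo_tool", "data": {
  "moves": [
    [0, 0, 0, -0.6, 1.2, 0, 0.45],
    [0, 0, 0, -1.3, 2.4, 0, 0.45],
    [0, 0, 0, -1.6, 3, 0, 0.45],
    [0, 0, 0, -1.6, 2.8, 0, 0.45],
    [0, 0, 0, -1, 2, 0, 0.45],
    [0, 0, 0, -0.5, 0.9, 0, 0.45],
    [0, 0, 0, -0.3, 0.4, 0, 0.45],
    [0, 0, 0, 0, 0, 0, 0.45],
    [0, 0, 0, 0, 0, 0, 0.45]
  ]
}}

```text
time: 17.92
tool_pos: [0.5735, 0.3572, 0.116]
orientation: [2.089, -2.345, 0.001]
ft_force: [0.5, 0.1, 0.4]
gripper_width: 0.0502
```

```bash
python3 look.py; python3 -c "
from h import *
to(.574,.3585,.037,-96.6)
s=cap('side');up(s,200,200,360,320,5,'pics/a6.png')
t=cap('top');up(t,180,160,340,280,5,'pics/a7.png')"
```

```text
top
 z10 [362.7 204.3] [ 638.6 -117.2] [ 638.4 -116.7] [98.6 58.8] -6.8 z34 [ 0.6338 -0.1143]
 z10 [304.1 200.5] [651.4  76.4] [651.1  76.7] [98.8 58.4] 5.6 z34 [0.6463 0.0753]
 z10 [256.1 201. ] [648.2 235.1] [648.1 235.1] [99.7 58.9] -7.0 z34 [0.6432 0.2308]
side
 z10 [260.5 254. ] [661.7 219.7] [656.7 218.2] [109.3  63.6] -6.6 z34 [0.6399 0.2342]
 z10 [300.2 227.4] [664.7  59.5] [665.1  59.8] [107.   67.6] 5.7 z34 [0.6429 0.079 ]
 z10 [347.  203.2] [ 652.2 -135.8] [ 652.5 -135.7] [107.4  67.7] -6.3 z34 [ 0.6307 -0.1102]
t 18.02 pos [0.574  0.3568 0.1163] jaw -96.67 w 0.0504 F [-0.2  0.5  0.5]
  d cm [ 0.    0.17 -7.93] drad 0.0013 minrows 1.93 tiltfix [ 0.0006 -0.      0.    ]
```

View pics/a6.png

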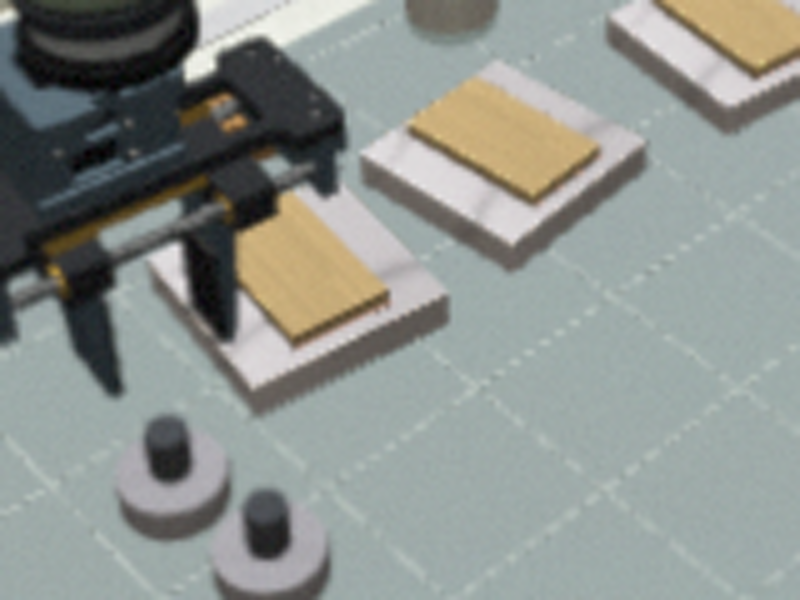

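View pics/a7.png

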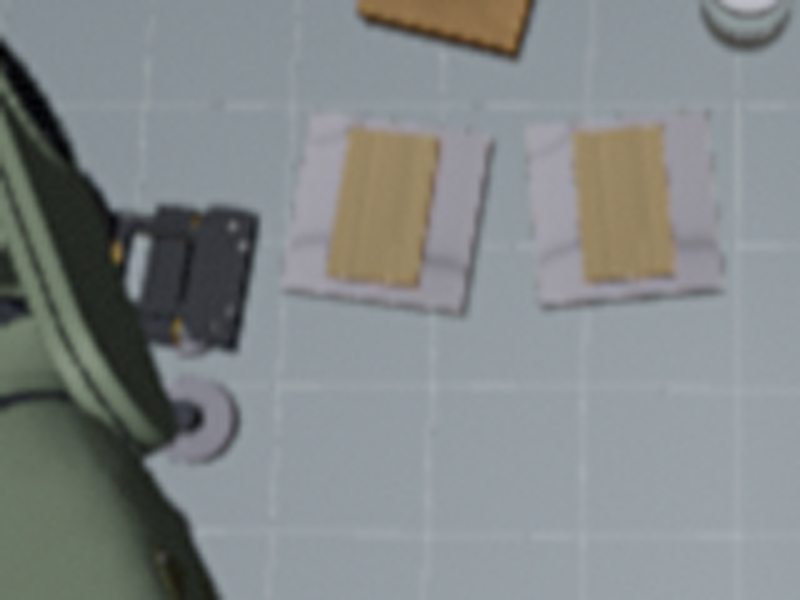

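Call:
{"op": "servo_tool", "data": {
  "moves": [
    [0, 0, 0, 0, 0.15, -1.2, 0.45],
    [0, 0, 0, 0, 0, -2, 0.45],
    [0, 0, 0, 0, 0, -1.8, 0.45],
    [0, 0, 0, 0, 0, -1.3, 0.45],
    [0, 0, 0, 0, 0, -0.8, 0.45],
    [0, 0, 0, 0, 0, -0.5, 0.45],
    [0, 0, 0, 0, 0, -0.2, 0.45],
    [0, 0, 0, 0, 0, -0.1, 0.45],
    [0, 0, 0, 0, 0, 0, 0.45],
    [0, 0, 0, 0, 0, 0, 0.45]
  ],
  "squeeze": 30
}}

```text
time: 18.95
tool_pos: [0.5738, 0.3597, 0.0383]
orientation: [-2.089, 2.344, -0.001]
ft_force: [-0.6, -0.4, -0.0]
gripper_width: 0.0504
```

Call:
{"op": "servo_tool", "data": {
  "moves": [
    [0, 0, 0, 0, 0, 0, 1],
    [0, 0, 0, 0, 0, 0, 1],
    [0, 0, 0, 0, 0, 0, 1],
    [0, 0, 0, 0, 0, 0, 1],
    [0, 0, 0, 0, 0, 0, 1],
    [0, 0, 0, 0, 0, 0, 1],
    [0, 0, 0, 0, 0, 0, 1]
  ]
}}

```text
time: 19.53
tool_pos: [0.5733, 0.3594, 0.0377]
orientation: [2.09, -2.345, 0.0]
ft_force: [-1.0, -1.1, 2.1]
gripper_width: 0.0213
```

```bash
python3 -c "
from h import *
to(.6433,.231,.12,-96.6)
s=cap('side');up(s,200,240,320,360,5,'pics/a8.png')"
```

```text
t 19.53 pos [0.5733 0.3594 0.0377] jaw -96.58 w 0.0213 F [-1.  -1.1  2.1]
  d cm [  7.   -12.84   8.23] drad -0.0003 minrows 4.09 tiltfix [ 0.0003 -0.      0.    ]
```

View pics/a8.png

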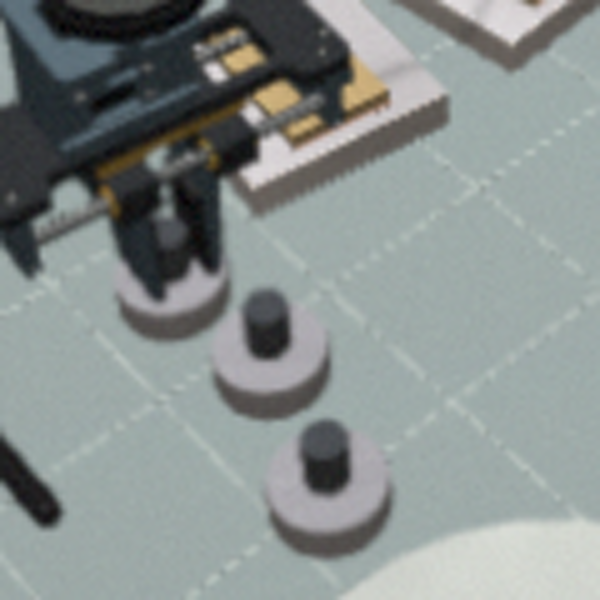

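Call:
{"op": "servo_tool", "data": {
  "moves": [
    [0, 0, 0, 0, 0, 0.5, 1],
    [0, 0, 0, 0, 0, 1.5, 1],
    [0, 0, 0, 0, 0, 2, 1],
    [0, 0, 0, 0.5, -0.9, 1.5, 1],
    [0, 0, 0, 0.9, -1.7, 0.8, 1],
    [0, 0, 0, 1.4, -2.6, 0, 1],
    [0, 0, 0, 1.5, -2.8, 0, 1],
    [0, 0, 0, 1.3, -2.3, 0, 1],
    [0, 0, 0, 0.8, -1.4, 0, 1],
    [0, 0, 0, 0.4, -0.8, 0, 1],
    [0, 0, 0, 0.2, -0.3, 0, 1],
    [0, 0, 0, 0, 0, 0, 1]
  ]
}}

```text
time: 20.58
tool_pos: [0.6432, 0.2316, 0.1001]
orientation: [2.089, -2.346, -0.001]
ft_force: [-0.4, -0.3, -3.4]
gripper_width: 0.0212
```

Call:
{"op": "servo_tool", "data": {
  "moves": [
    [0, 0, 0, 0, 0, 0, 1],
    [0, 0, 0, 0, 0, -0.5, 1],
    [0, 0, 0, 0, 0, -0.8, 1],
    [0, 0, 0, 0, 0, -0.6, 1],
    [0, 0, 0, 0, 0, -0.4, 1],
    [0, 0, 0, 0, 0, -0.2, 1],
    [0, 0, 0, 0, 0, 0, 1],
    [0, 0, 0, 0, 0, 0, 1],
    [0, 0, 0, 0, 0, 0, 1]
  ]
}}

```text
time: 21.33
tool_pos: [0.6436, 0.2316, 0.0758]
orientation: [-2.09, 2.345, -0.001]
ft_force: [0.4, -0.9, -3.8]
gripper_width: 0.021
```

```bash
python3 -c "
from h import *
to(.6433,.231,.072,-96.6)
s=cap('side');up(s,200,200,320,300,6,'pics/a9.png')"
```

```text
t 21.33 pos [0.6436 0.2316 0.0758] jaw -96.59 w 0.021 F [ 0.4 -0.9 -3.8]
  d cm [-0.03 -0.06 -0.38] drad -0.0001 minrows 0.09 tiltfix [-0.0002  0.0007  0.    ]
```

View pics/a9.png

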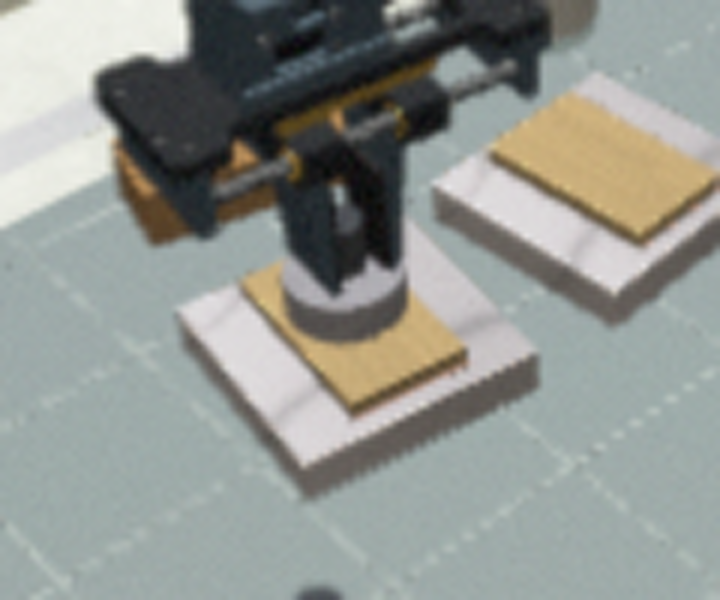

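Call:
{"op": "servo_tool", "data": {
  "moves": [
    [0, 0, 0, 0, 0, -0.2, 1],
    [0, 0, 0, 0, 0, -0.1, 1],
    [0, 0, 0, 0, 0, -0.1, 1],
    [0, 0, 0, 0, 0, 0, 1],
    [0, 0, 0, 0, 0, 0, 1]
  ]
}}

```text
time: 21.8
tool_pos: [0.6433, 0.2314, 0.0717]
orientation: [-2.09, 2.345, -0.0]
ft_force: [-0.3, -0.2, -1.6]
gripper_width: 0.021
```

Call:
{"op": "servo_tool", "data": {
  "moves": [
    [0, 0, 0, 0, 0, 0, 0.45],
    [0, 0, 0, 0, 0, 0, 0.45],
    [0, 0, 0, 0, 0, 0, 0.45],
    [0, 0, 0, 0, 0, 0.5, 0.45],
    [0, 0, 0, 0, 0, 1.5, 0.45],
    [0, 0, 0, 0, 0, 1.5, 0.45],
    [0, 0, 0, 0, 0, 1, 0.45]
  ]
}}

```text
time: 22.38
tool_pos: [0.6441, 0.2318, 0.1185]
orientation: [-2.089, 2.344, -0.002]
ft_force: [1.1, 1.1, -0.2]
gripper_width: 0.05
```

Call:
{"op": "servo_tool", "data": {
  "moves": [
    [0, 0, 0, -1.2, 1.1, 0, 0.45],
    [0, 0, 0, -2.2, 1.9, 0, 0.45],
    [0, 0, 0, -2.8, 2.4, 0, 0.45],
    [0, 0, 0, -2.8, 2.4, 0, 0.45],
    [0, 0, 0, -2.2, 1.9, 0, 0.45],
    [0, 0, 0, -1.4, 1.2, 0, 0.45],
    [0, 0, 0, -0.8, 0.7, 0, 0.45],
    [0, 0, 0, -0.4, 0.4, 0, 0.45],
    [0, 0, 0, 0, 0, 0, 0.45],
    [0, 0, 0, 0, 0, 0, 0.45],
    [0, 0, 0, 0, 0, 0, 0.45]
  ]
}}

```text
time: 23.3
tool_pos: [0.5062, 0.3508, 0.1164]
orientation: [-2.089, 2.347, -0.001]
ft_force: [0.4, 0.3, -0.6]
gripper_width: 0.0504
```

```bash
python3 -c "
from h import *
to(.505,.351,.0375,-96.6)
s=cap('side');up(s,200,200,340,320,5,'pics/b1.png')
t=cap('top');up(t,180,160,340,280,5,'pics/b2.png')"
```

```text
t 23.3 pos [0.5062 0.3508 0.1164] jaw -96.65 w 0.0504 F [ 0.4  0.3 -0.6]
  d cm [-0.12  0.02 -7.89] drad 0.001 minrows 1.92 tiltfix [0.0003 0.0004 0.    ]
```

View pics/b1.png

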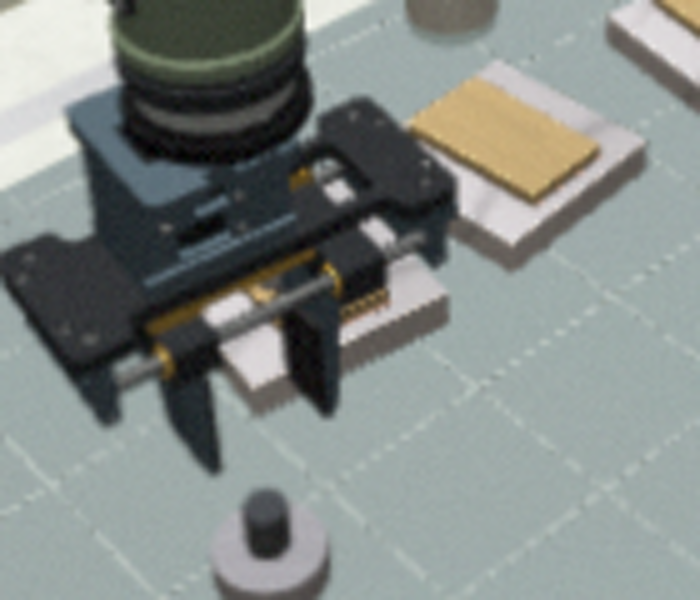

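View pics/b2.png

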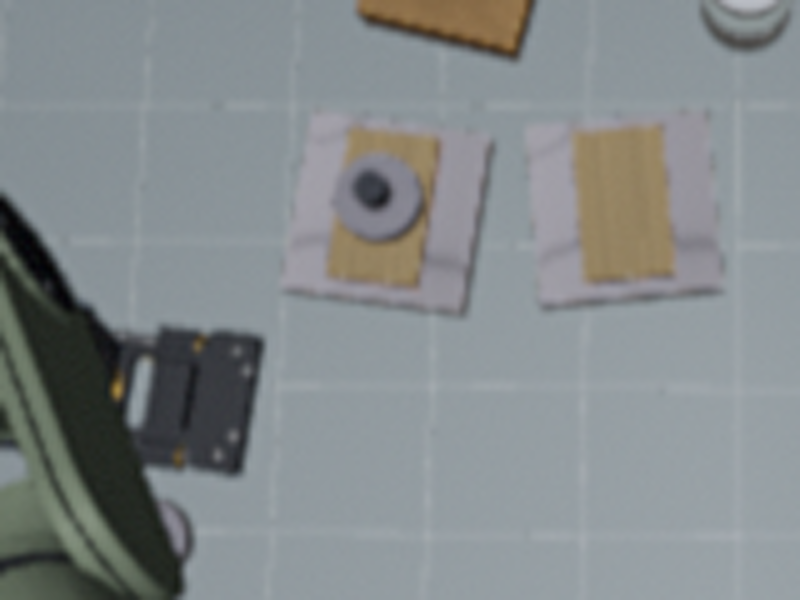

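```bash
python3 -c "
from h import *
t=cap('top')
print(onz(t,[255.2,199.0],.056))
for b in blobs(t,(110,14,30),(165,255,150),.05,60,2000,(240,185,275,215)): print(b)
hsv=cv2.cvtColor(t['img'],cv2.COLOR_RGB2HSV);print(hsv[200,262],hsv[204,258],hsv[220,265])"
```

```text
[[0.64457189 0.23013478 0.056     ]]
{'px': array([254.9, 199.2]), 'rect': array([645.1, 231. ]), 'cen': array([645.6, 231.7]), 'size': array([53.4, 49.5]), 'ang': 45.9}
[118  23 145] [117  19 145] [128  13 154]
```

Call:
{"op": "servo_tool", "data": {
  "moves": [
    [0, 0, 0, -0.1, 0, -1.2, 0.45],
    [0, 0, 0, 0, 0, -2, 0.45],
    [0, 0, 0, 0, 0, -1.8, 0.45],
    [0, 0, 0, 0, 0, -1.3, 0.45],
    [0, 0, 0, 0, 0, -0.8, 0.45],
    [0, 0, 0, 0, 0, -0.5, 0.45],
    [0, 0, 0, 0, 0, -0.2, 0.45],
    [0, 0, 0, 0, 0, -0.1, 0.45],
    [0, 0, 0, 0, 0, 0, 0.45],
    [0, 0, 0, 0, 0, 0, 0.45]
  ]
}}

```text
time: 24.28
tool_pos: [0.5048, 0.3518, 0.0382]
orientation: [-2.089, 2.344, -0.0]
ft_force: [0.6, 1.0, 0.1]
gripper_width: 0.05
```

Call:
{"op": "servo_tool", "data": {
  "moves": [
    [0, 0, 0, 0, 0, 0, 1],
    [0, 0, 0, 0, 0, 0, 1],
    [0, 0, 0, 0, 0, 0, 1],
    [0, 0, 0, 0, 0, 0, 1],
    [0, 0, 0, 0, 0, 0, 1],
    [0, 0, 0, 0, 0, 0, 1],
    [0, 0, 0, 0, 0, 0, 1]
  ]
}}

```text
time: 24.87
tool_pos: [0.5044, 0.3516, 0.0376]
orientation: [-2.09, 2.345, -0.0]
ft_force: [-0.6, -0.2, 1.2]
gripper_width: 0.0214
```

```bash
python3 -c "
from h import *
to(.6465,.075,.115,-84.4)
s=cap('side');up(s,200,240,320,360,5,'pics/b3.png')"
```

```text
t 24.87 pos [0.5044 0.3516 0.0376] jaw -96.59 w 0.0214 F [-0.6 -0.2  1.2]
  d cm [ 14.21 -27.66   7.74] drad 0.2127 minrows 7.82 tiltfix [-0.0001  0.0002  0.    ]
```

View pics/b3.png

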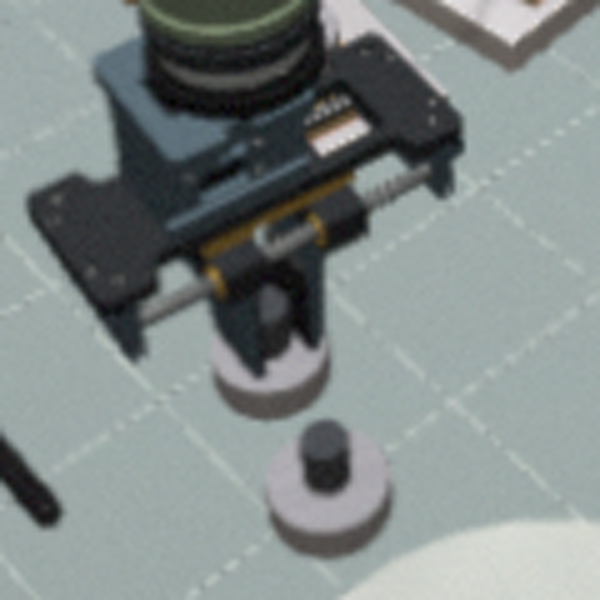

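Call:
{"op": "servo_tool", "data": {
  "moves": [
    [0, 0, 0, 0, 0, 0.7, 1],
    [0, 0, 0, 0, 0, 2, 1],
    [0, 0, 0, 0, 0, 2.7, 1],
    [0, 0, 0.02, 0.4, -0.8, 2.3, 1],
    [0, 0, 0.03, 0.9, -1.8, 1.3, 1],
    [0, 0, 0.03, 1.5, -2.9, 0.5, 1],
    [0, 0, 0.03, 1.8, -3.4, 0, 1],
    [0, 0, 0.03, 1.8, -3.6, 0, 1],
    [0, 0, 0.03, 1.8, -3.6, 0, 1],
    [0, 0, 0.03, 1.8, -3.4, 0, 1],
    [0, 0, 0.013, 1.6, -3.1, 0, 1],
    [0, 0, 0, 1.2, -2.3, 0, 1]
  ]
}}

```text
time: 25.92
tool_pos: [0.6328, 0.0992, 0.1319]
orientation: [2.325, -2.11, -0.0]
ft_force: [-0.4, -1.1, -4.7]
gripper_width: 0.021
```

Call:
{"op": "servo_tool", "data": {
  "moves": [
    [0, 0, 0, 0.7, -1.4, 0, 1],
    [0, 0, 0, 0.4, -0.9, 0, 1],
    [0, 0, 0, 0.2, -0.45, 0, 1],
    [0, 0, 0, 0, 0, 0, 1],
    [0, 0, 0, 0, 0, -0.6, 1],
    [0, 0, 0, 0, 0, -1.5, 1],
    [0, 0, 0, 0, 0, -1.4, 1],
    [0, 0, 0, 0, 0, -0.9, 1],
    [0, 0, 0, 0, 0, -0.6, 1],
    [0, 0, 0, 0, 0, -0.3, 1],
    [0, 0, 0, 0, 0, 0, 1],
    [0, 0, 0, 0, 0, 0, 1]
  ]
}}

```text
time: 26.92
tool_pos: [0.6456, 0.0754, 0.0799]
orientation: [-2.328, 2.109, -0.001]
ft_force: [0.7, -0.1, -4.3]
gripper_width: 0.0211
```

```bash
python3 -c "
from h import *
to(.646,.075,.0717,-84.4)"
```

```text
t 26.92 pos [0.6456 0.0754 0.0799] jaw -84.36 w 0.0211 F [ 0.7 -0.1 -4.3]
  d cm [ 0.04 -0.04 -0.82] drad -0.0007 minrows 0.2 tiltfix [-0.0001  0.0008  0.    ]
```

Call:
{"op": "servo_tool", "data": {
  "moves": [
    [0, 0, 0, 0, 0, -0.3, 1],
    [0, 0, 0, 0, 0, -0.3, 1],
    [0, 0, 0, 0, 0, -0.15, 1],
    [0, 0, 0, 0, 0, -0.05, 1],
    [0, 0, 0, 0, 0, 0, 1],
    [0, 0, 0, 0, 0, 0, 1],
    [0, 0, 0, 0, 0, 0, 0.45],
    [0, 0, 0, 0, 0, 0, 0.45],
    [0, 0, 0, 0, 0, 0, 0.45],
    [0, 0, 0, 0, 0, 0.5, 0.45],
    [0, 0, 0, 0, 0, 1.5, 0.45],
    [0, 0, 0, 0, 0, 1.5, 0.45]
  ]
}}

```text
time: 27.92
tool_pos: [0.6451, 0.075, 0.1068]
orientation: [2.327, -2.109, -0.001]
ft_force: [-0.1, -0.1, 0.4]
gripper_width: 0.0499
```

Call:
{"op": "servo_tool", "data": {
  "moves": [
    [0, 0, 0, 0, 0, 1.2, 0.45],
    [0, 0, 0, -1, 1.4, 0.5, 0.45],
    [0, 0, 0, -1.9, 2.6, 0, 0.45],
    [0, 0, 0, -2.3, 3.2, 0, 0.45],
    [0, 0, 0, -2.3, 3.2, 0, 0.45],
    [0, 0, 0, -2.3, 3.2, 0, 0.45],
    [0, 0, 0, -2.3, 3.2, 0, 0.45],
    [0, 0, 0, -2.3, 3.2, 0, 0.45],
    [0, 0, 0, -2.3, 3.2, 0, 0.45],
    [0, 0, 0, -2, 2.8, 0, 0.45],
    [0, 0, 0, -1.4, 2, 0, 0.45],
    [0, 0, 0, -0.8, 1.2, 0, 0.45]
  ]
}}

```text
time: 28.92
tool_pos: [0.4333, 0.3695, 0.1238]
orientation: [2.331, -2.107, -0.002]
ft_force: [0.4, -0.2, 0.0]
gripper_width: 0.0504
```

Call:
{"op": "servo_tool", "data": {
  "moves": [
    [0, 0, 0, -0.5, 0.7, 0, 0.45],
    [0, 0, 0, -0.2, 0.3, 0, 0.45],
    [0, 0, 0, 0, 0, 0, 0.45],
    [0, 0, 0, 0, 0, 0, 0.45],
    [0, 0, 0, 0, 0, 0, 0.45]
  ]
}}

```text
time: 29.33
tool_pos: [0.4298, 0.3762, 0.1235]
orientation: [2.326, -2.111, 0.0]
ft_force: [-0.4, -0.7, 0.5]
gripper_width: 0.0499
```

```bash
python3 -c "
from h import *
to(.429,.377,.0375)
s=cap('side');up(s,200,200,360,320,5,'pics/c1.png')
t=cap('top');up(t,180,160,340,280,5,'pics/c2.png')"
```

```text
t 29.33 pos [0.4298 0.3762 0.1235] jaw -84.46 w 0.0499 F [-0.4 -0.7  0.5]
  d cm [-0.08  0.08 -8.6 ] drad 0.0 minrows 2.1 tiltfix [0.0004 0.     0.    ]
```

View pics/c1.png

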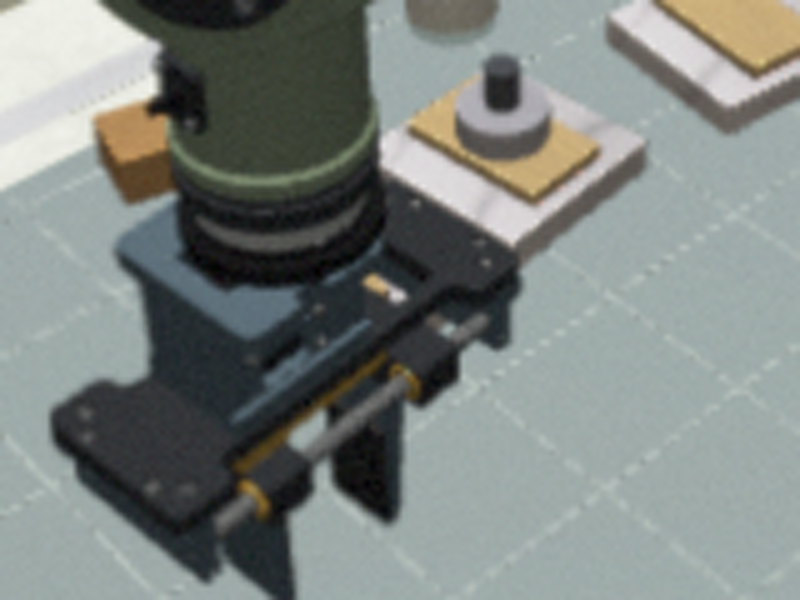

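View pics/c2.png

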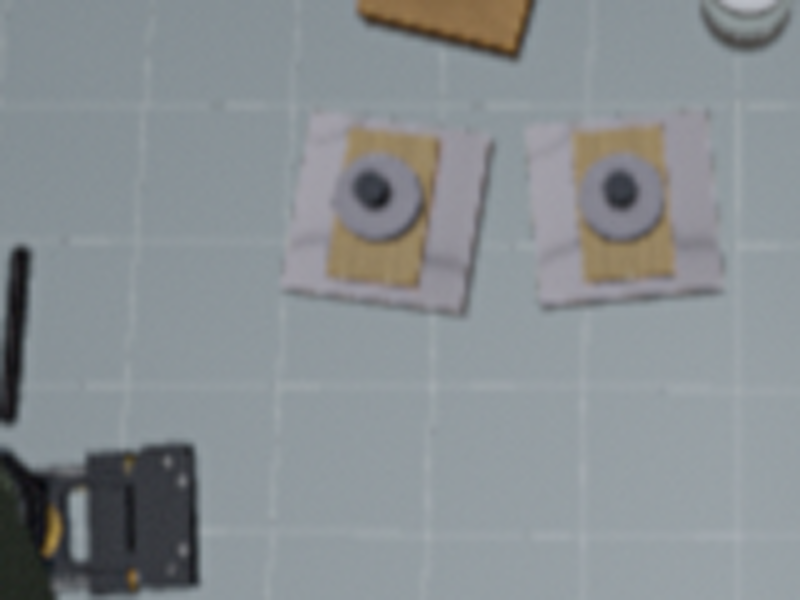

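Both weights stand centred on their boards (disc centres near (378,197) and (622,197) in the crop). Now the third weight.

Call:
{"op": "servo_tool", "data": {
  "moves": [
    [0, 0, 0, -0.05, 0.05, -1.4, 0.45],
    [0, 0, 0, 0, 0, -2.2, 0.45],
    [0, 0, 0, 0, 0, -2, 0.45],
    [0, 0, 0, 0, 0, -1.4, 0.45],
    [0, 0, 0, 0, 0, -0.8, 0.45],
    [0, 0, 0, 0, 0, -0.5, 0.45],
    [0, 0, 0, 0, 0, -0.2, 0.45],
    [0, 0, 0, 0, 0, -0.1, 0.45],
    [0, 0, 0, 0, 0, 0, 0.45],
    [0, 0, 0, 0, 0, 0, 0.45]
  ]
}}

```text
time: 30.27
tool_pos: [0.4293, 0.3779, 0.0383]
orientation: [-2.326, 2.109, -0.0]
ft_force: [0.2, 0.5, 0.5]
gripper_width: 0.0502
```

Call:
{"op": "servo_tool", "data": {
  "moves": [
    [0, 0, 0, 0, 0, 0, 1],
    [0, 0, 0, 0, 0, 0, 1],
    [0, 0, 0, 0, 0, 0, 1],
    [0, 0, 0, 0, 0, 0, 1],
    [0, 0, 0, 0, 0, 0, 1],
    [0, 0, 0, 0, 0, 0, 1],
    [0, 0, 0, 0, 0, 0, 1]
  ]
}}

```text
time: 30.85
tool_pos: [0.4288, 0.3775, 0.0376]
orientation: [2.328, -2.11, 0.0]
ft_force: [0.1, -0.9, 2.0]
gripper_width: 0.0213
```

```bash
python3 look.py; python3 -c "
from h import *
to(.6338,-.1145,.13,-96.4)
s=cap('side');up(s,200,240,320,360,5,'pics/c3.png')"
```

```text
top
 z10 [305.  209.8] [621.2  73.1] [617.1  72.5] [58.9 38.4] -86.0 z34 [0.6167 0.0721]
 z10 [255.4 210.1] [618.4 237.8] [614.6 237.6] [59.3 43.3] -88.0 z34 [0.614  0.2334]
 z10 [362.6 204.5] [ 638.5 -117. ] [ 638.4 -116.6] [99.2 58.5] -6.2 z34 [ 0.6337 -0.1141]
side
 z10 [305.7 231.9] [642.4  57. ] [632.1  59.6] [67.7 61.7] -85.7 z34 [0.6213 0.0766]
 z10 [348.6 203.6] [ 652.9 -135.6] [ 649.4 -136.4] [108.6  67.8] -5.2 z34 [ 0.6314 -0.11  ]
t 30.95 pos [0.4289 0.3774 0.0376] jaw -84.38 w 0.0213 F [-1.2 -1.3  1.4]
  d cm [ 20.49 -49.19   9.24] drad -0.2098 minrows 13.19 tiltfix [0.0002 0.0001 0.    ]
```

View pics/c3.png

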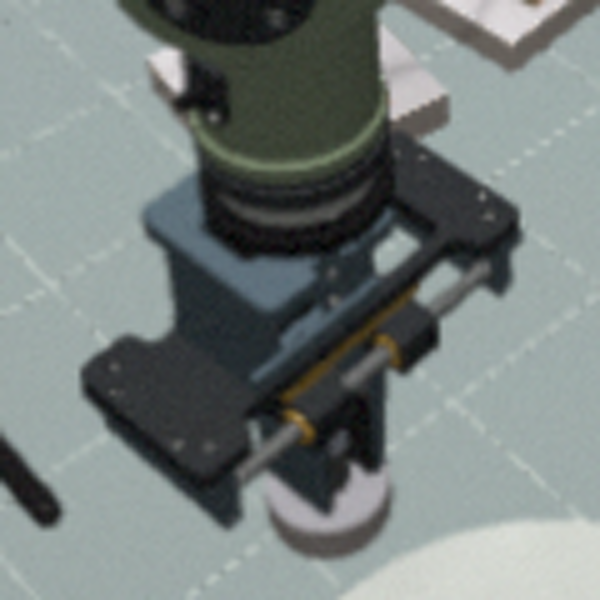

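Call:
{"op": "servo_tool", "data": {
  "moves": [
    [0, 0, 0, 0, 0, 0.7, 1],
    [0, 0, 0, 0, 0, 2, 1],
    [0, 0, 0, 0, 0, 2.7, 1],
    [0, 0, -0.01, 0.4, -1, 2.3, 1],
    [0, 0, -0.02, 0.8, -2, 1.3, 1],
    [0, 0, -0.02, 1.3, -3, 0.5, 1],
    [0, 0, -0.02, 1.5, -3.6, 0, 1],
    [0, 0, -0.02, 1.5, -3.7, 0, 1],
    [0, 0, -0.02, 1.5, -3.7, 0, 1],
    [0, 0, -0.02, 1.5, -3.7, 0, 1],
    [0, 0, -0.02, 1.5, -3.7, 0, 1],
    [0, 0, -0.02, 1.5, -3.7, 0, 1]
  ]
}}

```text
time: 32.0
tool_pos: [0.5436, 0.0946, 0.1321]
orientation: [2.138, -2.3, -0.002]
ft_force: [1.0, 1.2, -5.2]
gripper_width: 0.0209
```

Call:
{"op": "servo_tool", "data": {
  "moves": [
    [0, 0, -0.02, 1.5, -3.7, 0, 1],
    [0, 0, -0.02, 1.5, -3.7, 0, 1],
    [0, 0, 0, 1.5, -3.7, 0, 1],
    [0, 0, 0, 1.5, -3.6, 0, 1],
    [0, 0, 0, 1.2, -2.8, 0, 1],
    [0, 0, 0, 0.9, -1.8, 0, 1],
    [0, 0, 0, 0.5, -1, 0, 1],
    [0, 0, 0, 0.3, -0.5, 0, 1],
    [0, 0, 0, 0, -0.3, 0, 1],
    [0, 0, 0, 0, 0, 0, 1],
    [0, 0, 0, 0, 0, 0, 1]
  ]
}}

```text
time: 32.92
tool_pos: [0.6322, -0.1131, 0.1323]
orientation: [2.095, -2.341, -0.002]
ft_force: [0.6, 0.2, -4.3]
gripper_width: 0.0213
```

```bash
python3 -c "
from h import *
to(.6338,-.1145,.0717,-96.4)"
```

```text
t 32.92 pos [ 0.6322 -0.1131  0.1323] jaw -96.35 w 0.0213 F [ 0.6  0.2 -4.3]
  d cm [ 0.16 -0.14 -6.06] drad -0.0008 minrows 1.48 tiltfix [-0.0007 -0.0012 -0.    ]
```

Call:
{"op": "servo_tool", "data": {
  "moves": [
    [0, 0, 0, 0.1, -0.1, -0.8, 1],
    [0, 0, 0, 0, 0, -1.4, 1],
    [0, 0, 0, 0, 0, -1.3, 1],
    [0, 0, 0, 0, 0, -0.9, 1],
    [0, 0, 0, 0, 0, -0.6, 1],
    [0, 0, 0, 0, 0, -0.4, 1],
    [0, 0, 0, 0, 0, -0.2, 1],
    [0, 0, 0, 0, 0, -0.1, 1],
    [0, 0, 0, 0, 0, 0, 1],
    [0, 0, 0, 0, 0, 0, 1]
  ]
}}

```text
time: 33.75
tool_pos: [0.6342, -0.1156, 0.076]
orientation: [-2.093, 2.342, -0.001]
ft_force: [-0.5, 0.1, -4.2]
gripper_width: 0.0212
```

```bash
python3 -c "
from h import *
to(.6338,-.1145,.0717,-96.4)"
```

```text
t 33.75 pos [ 0.6342 -0.1156  0.076 ] jaw -96.42 w 0.0212 F [-0.5  0.1 -4.2]
  d cm [-0.04  0.11 -0.43] drad 0.0003 minrows 0.11 tiltfix [0.0003 0.0011 0.    ]
```

Call:
{"op": "servo_tool", "data": {
  "moves": [
    [0, 0, 0, 0, 0.1, -0.2, 1],
    [0, 0, 0, 0, 0, -0.1, 1],
    [0, 0, 0, 0, 0, -0.1, 1],
    [0, 0, 0, 0, 0, -0.03, 1],
    [0, 0, 0, 0, 0, 0, 1],
    [0, 0, 0, 0, 0, 0, 1],
    [0, 0, 0, 0, 0, 0, 0.45],
    [0, 0, 0, 0, 0, 0, 0.45],
    [0, 0, 0, 0, 0, 0, 0.45],
    [0, 0, 0, 0, 0, 0.5, 0.45],
    [0, 0, 0, 0, 0, 1.5, 0.45],
    [0, 0, 0, 0, 0, 2, 0.45]
  ]
}}

```text
time: 34.75
tool_pos: [0.6329, -0.1143, 0.1104]
orientation: [2.092, -2.341, -0.004]
ft_force: [-0.5, -0.6, 0.0]
gripper_width: 0.0501
```

Call:
{"op": "servo_tool", "data": {
  "moves": [
    [0, 0, 0.01, -0.5, 0, 2, 0.2],
    [0, 0, 0.02, -1.5, 0, 1.5, 0],
    [0, 0, 0.03, -2.7, 0, 0.5, 0],
    [0, 0, 0.04, -3.5, 0, 0, 0],
    [0, 0, 0.04, -3.5, 0, 0, 0],
    [0, 0, 0.04, -3, 0, 0, 0],
    [0, 0, 0.04, -2, 0, 0, 0],
    [0, 0, 0.04, -0.9, 0, 0, 0],
    [0, 0, 0.026, 0, 0, 0, 0]
  ]
}}

```text
time: 35.5
tool_pos: [0.4555, -0.1144, 0.1519]
orientation: [2.407, -2.018, -0.0]
ft_force: [0.1, -0.7, 1.1]
gripper_width: 0.091
```

```bash
python3 look.py; python3 -c "
from h import *
to(.4572,-.417,.15,-80)
s=cap('side');up(s,200,130,420,290,3.6,'pics/d1.png')
t=cap('top');up(t,220,140,520,300,2.6,'pics/d2.png')"
```

```text
top
 z10 [361.3 213.7] [ 610.7 -114.1] [ 603.7 -112.1] [58.8 43.5] 82.1 z34 [ 0.6065 -0.1113]
 z10 [305.  209.8] [621.2  73.2] [617.1  72.6] [58.7 38.4] -86.0 z34 [0.6167 0.0722]
 z10 [255.4 210.1] [618.4 237.8] [614.7 237.7] [59.3 43.3] -88.0 z34 [0.614  0.2334]
side
 z10 [257.2 256.1] [662.4 220.7] [643.6 227.5] [107.1  61.7] -6.1 z34 [0.6406 0.2352]
 z10 [299.6 229.2] [664.7  60.4] [651.9  65.2] [108.1  65.8] 8.4 z34 [0.6429 0.0799]
 z10 [346.2 205. ] [ 652.4 -134.9] [ 639.6 -126.4] [107.4  67. ] -5.7 z34 [ 0.6309 -0.1093]
t 35.6 pos [ 0.4578 -0.1147  0.152 ] jaw -80.06 w 0.0911 F [-0.2  0.2 -0.5]
  d cm [ -0.06 -30.23  -0.2 ] drad 0.001 minrows 7.37 tiltfix [0.0006 0.0017 0.    ]
```

View pics/d1.png

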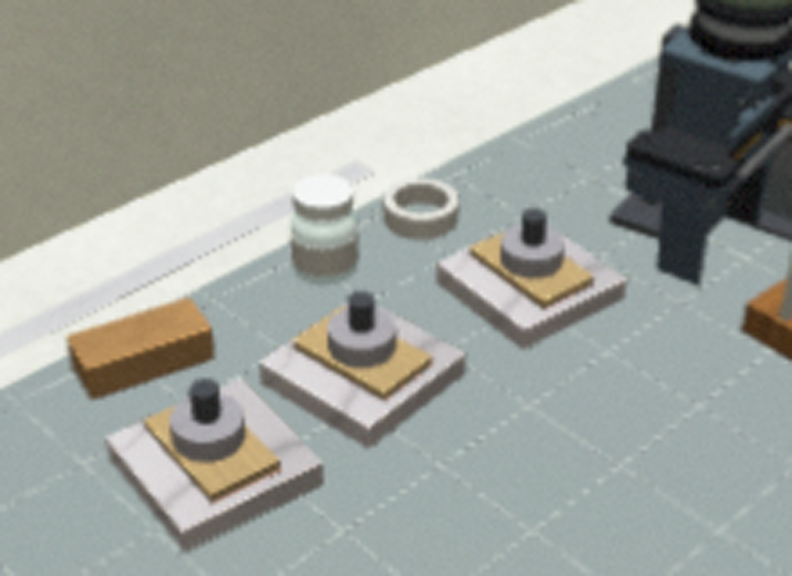

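View pics/d2.png

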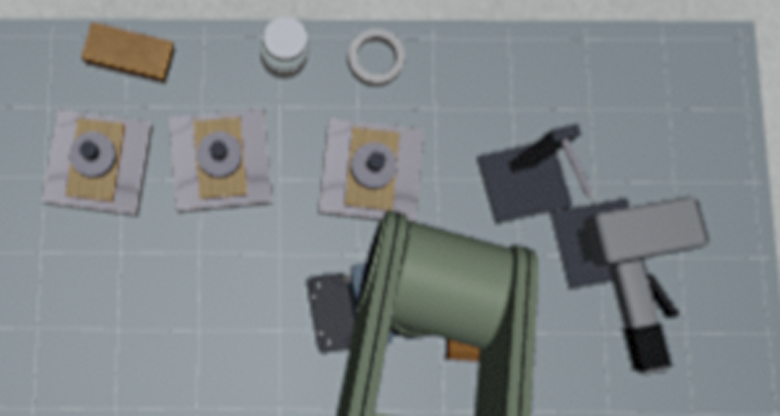

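Call:
{"op": "servo_tool", "data": {
  "moves": [
    [0, 0, 0, 0, -1, 0, 0],
    [0, 0, 0, 0, -2.2, 0, 0],
    [0, 0, 0, 0, -3.3, 0, 0],
    [0, 0, 0, 0, -3.8, 0, 0],
    [0, 0, 0, 0, -3.8, 0, 0],
    [0, 0, 0, 0, -3.8, 0, 0],
    [0, 0, 0, 0, -3.8, 0, 0],
    [0, 0, 0, 0, -3.5, 0, 0],
    [0, 0, 0, 0, -2.6, 0, 0],
    [0, 0, 0, 0, -1.6, 0, 0],
    [0, 0, 0, 0, -0.9, 0, 0],
    [0, 0, 0, 0, -0.4, 0, 0]
  ]
}}

```text
time: 36.7
tool_pos: [0.4576, -0.4233, 0.1506]
orientation: [2.404, -2.022, -0.0]
ft_force: [-0.5, -0.0, 0.7]
gripper_width: 0.0912
```

Call:
{"op": "servo_tool", "data": {
  "moves": [
    [0, 0, 0, 0, 0, -0.5, 0],
    [0, 0, 0, 0, 0, -0.5, 0],
    [0, 0, 0, 0, 0, 0, 0],
    [0, 0, 0, 0, 0, 0, 0]
  ]
}}

```text
time: 37.03
tool_pos: [0.4577, -0.4201, 0.1406]
orientation: [-2.407, 2.018, 0.003]
ft_force: [0.5, -0.3, 0.1]
gripper_width: 0.0916
```

```bash
python3 -c "
from h import *
to(.4586,-.4218,.07,-80)
s=cap('side');up(s,380,110,520,215,5,'pics/e1.png')
t=cap('top');up(t,380,180,530,300,5,'pics/e2.png')"
```

```text
t 37.03 pos [ 0.4577 -0.4201  0.1406] jaw -79.96 w 0.0916 F [ 0.5 -0.3  0.1]
  d cm [ 0.09 -0.17 -7.06] drad -0.0007 minrows 1.72 tiltfix [-0.0012 -0.0011 -0.    ]
```

View pics/e1.png

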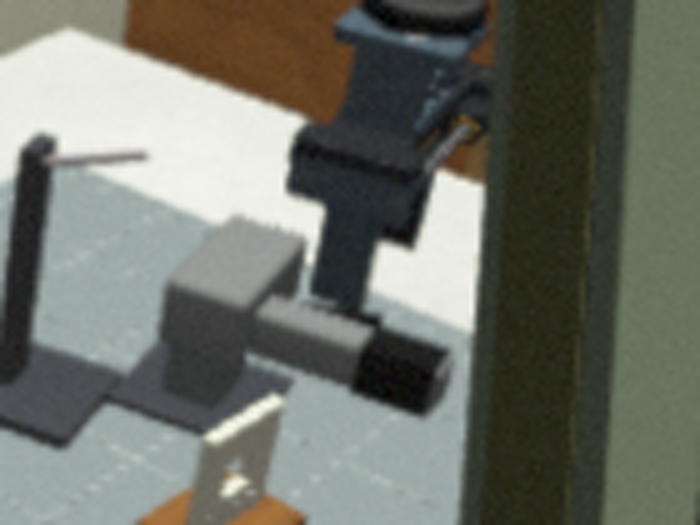

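View pics/e2.png

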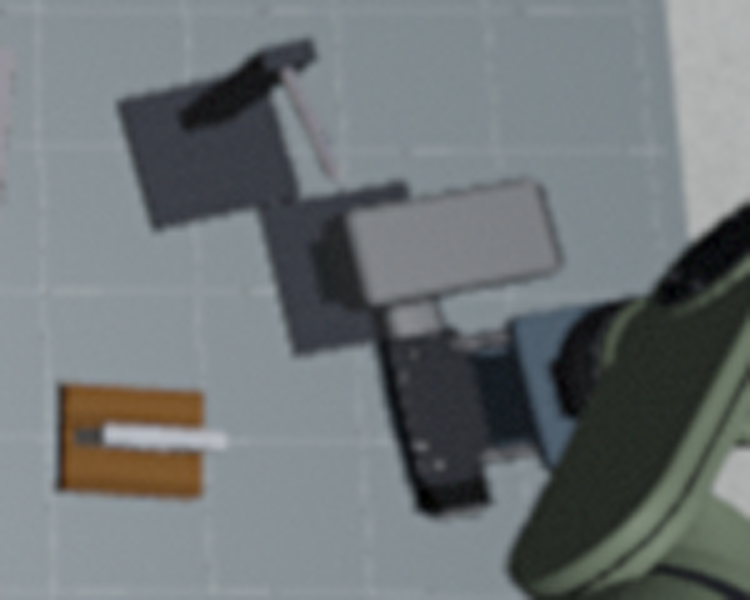

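Call:
{"op": "servo_tool", "data": {
  "moves": [
    [0, 0, 0, 0.05, -0.1, -0.8, 0],
    [0, 0, 0, 0, 0, -1.2, 0],
    [0, 0, 0, 0, 0, -1, 0],
    [0, 0, 0, 0, 0, -0.6, 0],
    [0, 0, 0, 0, 0, -0.3, 0],
    [0, 0, 0, 0, 0, 0, 0]
  ],
  "squeeze": 25
}}

```text
time: 37.63
tool_pos: [0.458, -0.4221, 0.1012]
orientation: [-2.406, 2.02, 0.003]
ft_force: [-0.9, -0.1, 0.5]
gripper_width: 0.0912
```

Call:
{"op": "servo_tool", "data": {
  "moves": [
    [0, 0, 0, 0, 0, -0.5, 0],
    [0, 0, 0, 0, 0, -0.8, 0],
    [0, 0, 0, 0, 0, -0.8, 0],
    [0, 0, 0, 0, 0, -0.6, 0],
    [0, 0, 0, 0, 0, -0.3, 0],
    [0, 0, 0, 0, 0, -0.1, 0],
    [0, 0, 0, 0, 0, 0, 0],
    [0, 0, 0, 0, 0, 0, 0]
  ]
}}

```text
time: 38.3
tool_pos: [0.4585, -0.4226, 0.0713]
orientation: [2.406, -2.02, 0.001]
ft_force: [0.4, -0.1, 0.2]
gripper_width: 0.0911
```

```bash
python3 -c "
from h import *
to(.4572,-.414,.07,-80)
s=cap('side');up(s,380,110,520,215,5,'pics/e3.png')"
```

```text
t 38.3 pos [ 0.4585 -0.4226  0.0713] jaw -80.03 w 0.0911 F [ 0.4 -0.1  0.2]
  d cm [-0.13  0.86 -0.13] drad 0.0005 minrows 0.22 tiltfix [0.0004 0.0003 0.    ]
```

View pics/e3.png

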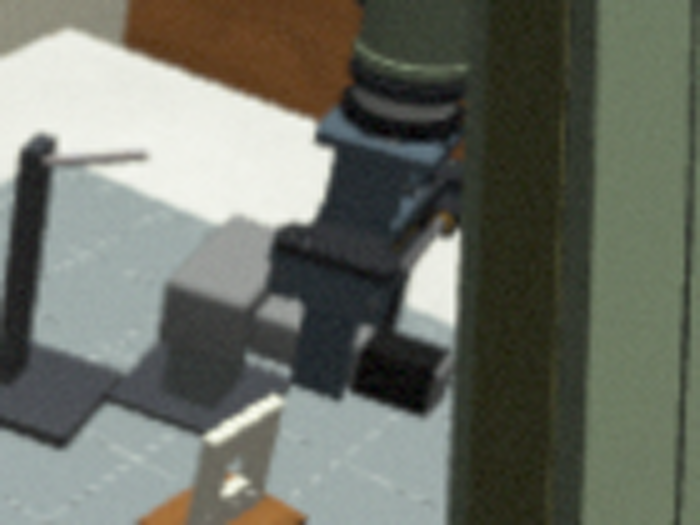

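Call:
{"op": "servo_tool", "data": {
  "moves": [
    [0, 0, 0, 0, 0.2, -0.05, 0],
    [0, 0, 0, -0.05, 0.3, -0.05, 0],
    [0, 0, 0, -0.05, 0.2, 0, 0],
    [0, 0, 0, 0, 0.1, 0, 0],
    [0, 0, 0, 0, 0, 0, 0],
    [0, 0, 0, 0, 0, 0, 0]
  ],
  "squeeze": 25
}}

```text
time: 38.85
tool_pos: [0.4574, -0.4144, 0.0703]
orientation: [2.406, -2.02, 0.0]
ft_force: [-0.3, 0.4, 0.0]
gripper_width: 0.0909
```

Call:
{"op": "servo_tool", "data": {
  "moves": [
    [0, 0, 0, 0, 0, 0, 1],
    [0, 0, 0, 0, 0, 0, 1],
    [0, 0, 0, 0, 0, 0, 1],
    [0, 0, 0, 0, 0, 0, 1],
    [0, 0, 0, 0, 0, 0, 1]
  ]
}}

```text
time: 39.27
tool_pos: [0.4568, -0.4166, 0.0704]
orientation: [2.404, -2.017, 0.003]
ft_force: [-3.0, -6.3, -0.3]
gripper_width: 0.0608
```

```bash
python3 -c "
from h import *
to(.4572,-.414,.07,-80)"
```

```text
t 39.27 pos [ 0.4568 -0.4166  0.0704] jaw -80.0 w 0.0608 F [-3.  -6.3 -0.3]
  d cm [ 0.04  0.26 -0.04] drad -0.0001 minrows 0.06 tiltfix [ 0.0038 -0.0004  0.    ]
```

Call:
{"op": "servo_tool", "data": {
  "moves": [
    [0, 0, 0, 0, 0, 0, 1],
    [0, 0, 0, 0, 0, 0, 1],
    [0, 0, 0, 0, 0, 0, 1]
  ]
}}

```text
time: 39.52
tool_pos: [0.4572, -0.4204, 0.0708]
orientation: [2.403, -2.011, 0.013]
ft_force: [-3.9, -15.7, -2.5]
gripper_width: 0.042
```

Call:
{"op": "servo_tool", "data": {
  "moves": [
    [0, 0, 0, 0, 0, 0, 1],
    [0, 0, 0, 0, 0, 0, 1],
    [0, 0, 0, 0, 0, 0, 1]
  ]
}}

```text
time: 39.77
tool_pos: [0.4572, -0.4204, 0.0707]
orientation: [2.403, -2.012, 0.013]
ft_force: [-3.1, -16.2, -4.1]
gripper_width: 0.0423
```

```bash
python3 -c "
from h import *
to(.4572,-.414,.07,-80)
t=cap('top');up(t,420,200,530,290,6,'pics/e4.png')"
```

```text
t 39.77 pos [ 0.4572 -0.4204  0.0707] jaw -79.88 w 0.0423 F [ -3.1 -16.2  -4.1]
  d cm [ 0.    0.64 -0.07] drad -0.0021 minrows 0.16 tiltfix [0.0112 0.0013 0.    ]
```

View pics/e4.png

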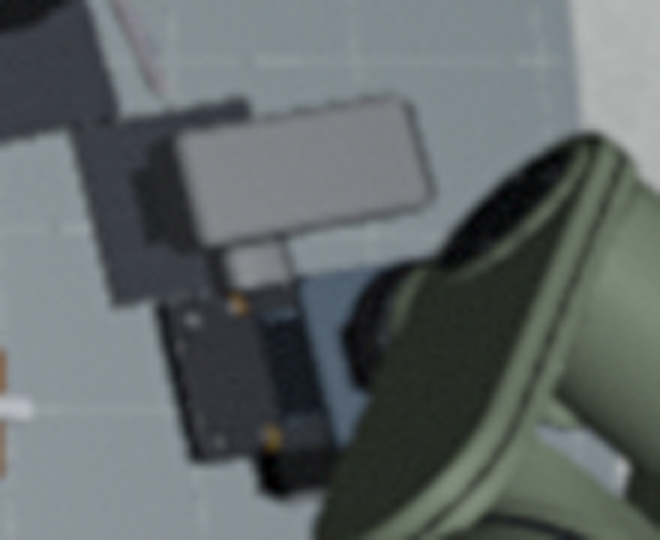

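Call:
{"op": "servo_tool", "data": {
  "moves": [
    [0, 0, 0, 0, -0.2, 0, 1],
    [0, 0, 0, 0, -0.2, 0, 1],
    [0, 0, 0, 0, -0.1, 0, 1]
  ],
  "squeeze": 35
}}

```text
time: 40.07
tool_pos: [0.4572, -0.4204, 0.0705]
orientation: [2.406, -2.018, 0.001]
ft_force: [-1.3, -0.8, 3.1]
gripper_width: 0.0419
```

Call:
{"op": "servo_tool", "data": {
  "moves": [
    [0, 0, 0, 0, 0, 0, 0],
    [0, 0, 0, 0, 0, 0, 0],
    [0, 0, 0, 0, -0.1, 0, 0],
    [0, 0, 0, 0, -0.2, 0, 0],
    [0, 0, 0, 0, 0, 0, 0],
    [0, 0, 0, 0, 0, 0, 0]
  ]
}}

```text
time: 40.57
tool_pos: [0.4569, -0.4215, 0.0698]
orientation: [-2.405, 2.02, 0.004]
ft_force: [-0.6, 0.6, 0.2]
gripper_width: 0.079
```

```bash
python3 -c "
from h import *
to(.4586,-.4218,.15,-80)"
```

```text
t 40.57 pos [ 0.4569 -0.4215  0.0698] jaw -80.05 w 0.079 F [-0.6  0.6  0.2]
  d cm [ 0.17 -0.03  8.02] drad 0.0009 minrows 1.96 tiltfix [-0.0021 -0.0014 -0.    ]
```

Call:
{"op": "servo_tool", "data": {
  "moves": [
    [0, 0, 0, 0, 0, 0.4, 0],
    [0, 0, 0, 0, 0, 1.2, 0],
    [0, 0, 0, 0, 0, 2.2, 0],
    [0, 0, 0, 0, 0, 2.5, 0],
    [0, 0, 0, 0, 0, 1.5, 0],
    [0, 0, 0, 0, 0, 0.7, 0]
  ],
  "squeeze": 25
}}

```text
time: 41.07
tool_pos: [0.4578, -0.4226, 0.1578]
orientation: [-2.406, 2.02, -0.005]
ft_force: [0.0, 0.8, 0.5]
gripper_width: 0.0913
```

Call:
{"op": "servo_tool", "data": {
  "moves": [
    [0, 0, 0.11, -0.2, 1, 0, 0.3],
    [0, 0, 0.115, -0.3, 2, 0, 0.3],
    [0, 0, 0.115, -0.3, 2.3, 0, 0.3],
    [0, 0, 0.115, -0.3, 2.3, 0, 0.3],
    [0, 0, 0.115, -0.3, 2.3, 0, 0.3],
    [0, 0, 0.115, -0.3, 2.2, 0, 0.3],
    [0, 0, 0.115, -0.3, 1.8, 0, 0.3],
    [0, 0, 0.115, -0.3, 1.4, 0, 0.3],
    [0, 0, 0.115, -0.1, 1, 0, 0.3],
    [0, 0, 0.115, 0, 0.6, 0, 0.3],
    [0, 0, 0.115, 0, 0.3, 0, 0.3],
    [0, 0, 0.094, 0, 0.1, 0, 0.3]
  ]
}}

```text
time: 42.07
tool_pos: [0.4323, -0.2481, 0.1545]
orientation: [-3.139, 0.058, 0.003]
ft_force: [-0.7, -0.5, -0.6]
gripper_width: 0.0639
```

Call:
{"op": "servo_tool", "data": {
  "moves": [
    [0, 0, 0, 0, 0, 0, 0.3],
    [0, 0, 0, 0, 0, 0, 0.3],
    [0, 0, 0, 0, 0, 0, 0.3]
  ]
}}

```text
time: 42.32
tool_pos: [0.433, -0.2493, 0.1548]
orientation: [-3.14, 0.071, 0.001]
ft_force: [0.2, -0.1, -0.0]
gripper_width: 0.0637
```

```bash
python3 -c "
from h import *
to(.4335,-.248,.095,-2.4)
s=cap('side');up(s,380,110,520,230,5,'pics/f1.png')
t=cap('top');up(t,380,180,530,300,5,'pics/f2.png')"
```

```text
t 42.32 pos [ 0.433  -0.2493  0.1548] jaw -2.58 w 0.0637 F [ 0.2 -0.1 -0. ]
  d cm [ 0.05  0.13 -5.98] drad 0.0031 minrows 1.46 tiltfix [-0.0006 -0.0008 -0.    ]
```

View pics/f1.png

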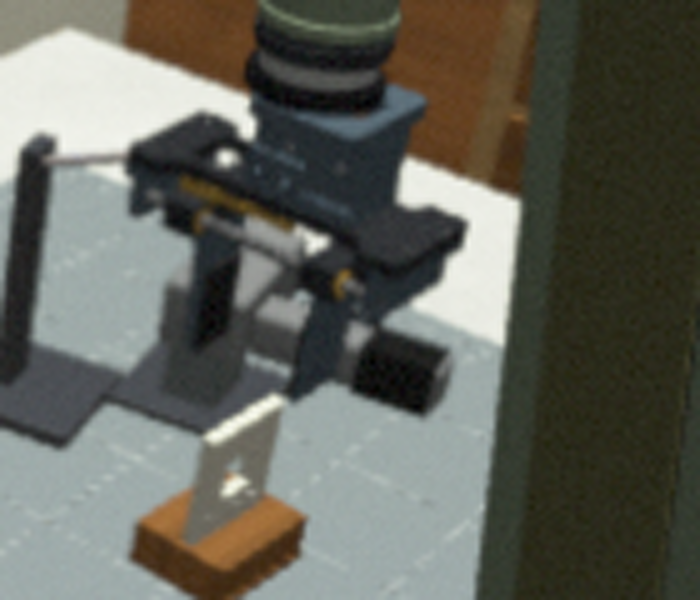

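View pics/f2.png

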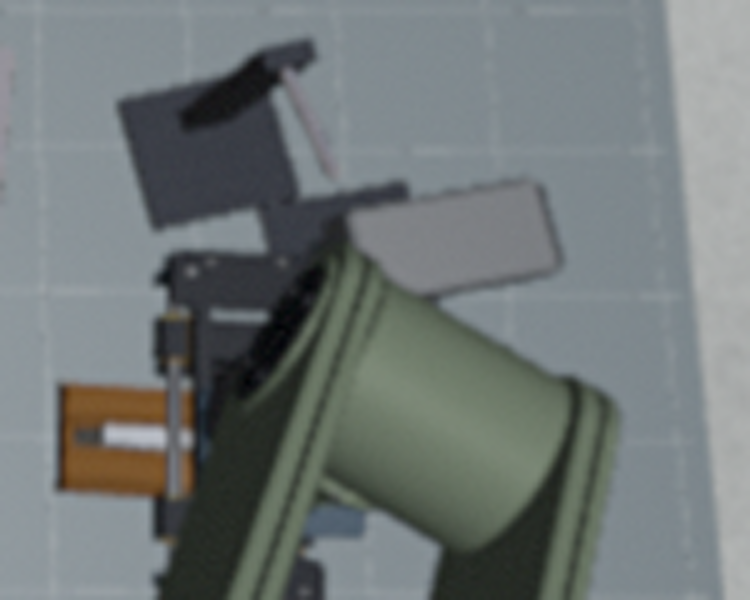

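Call:
{"op": "servo_tool", "data": {
  "moves": [
    [0, 0, 0.003, 0.05, 0.1, -1, 0.3],
    [0, 0, 0, 0, 0, -1.4, 0.3],
    [0, 0, 0, 0, 0, -1.3, 0.3],
    [0, 0, 0, 0, 0, -0.9, 0.3],
    [0, 0, 0, 0, 0, -0.6, 0.3],
    [0, 0, 0, 0, 0, -0.4, 0.3],
    [0, 0, 0, 0, 0, -0.2, 0.3],
    [0, 0, 0, 0, 0, 0, 0.3],
    [0, 0, 0, 0, 0, 0, 0.3]
  ]
}}

```text
time: 43.17
tool_pos: [0.4341, -0.2487, 0.0975]
orientation: [3.141, -0.063, 0.001]
ft_force: [-0.2, -0.1, 0.3]
gripper_width: 0.064
```

```bash
python3 -c "
from h import *
to(.4335,-.248,.095,-2.4)
s=cap('side');up(s,380,110,520,230,5,'pics/f3.png')"
```

```text
t 43.17 pos [ 0.4341 -0.2487  0.0975] jaw -2.29 w 0.064 F [-0.2 -0.1  0.3]
  d cm [-0.06  0.07 -0.25] drad -0.002 minrows 0.07 tiltfix [0.0004 0.0008 0.    ]
```

View pics/f3.png

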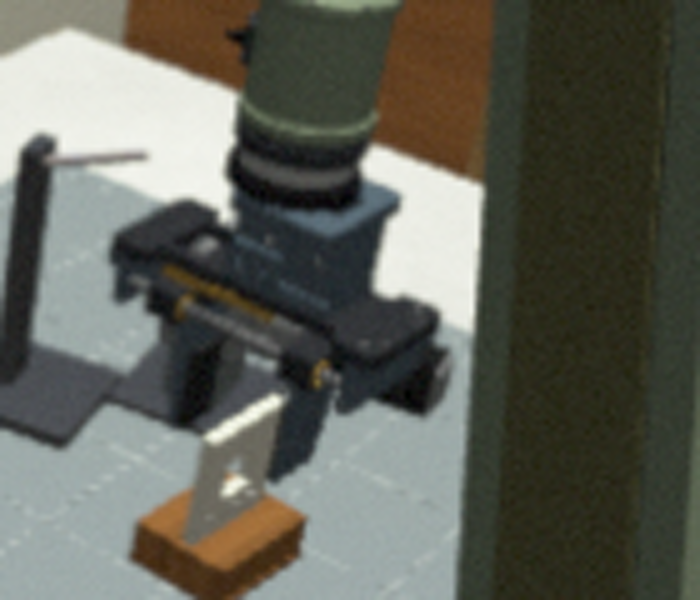

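Call:
{"op": "servo_tool", "data": {
  "moves": [
    [0, 0, 0, -0.05, 0.07, -0.2, 0.3],
    [0, 0, 0, 0, 0, 0, 0.5],
    [0, 0, 0, 0, 0, 0, 1],
    [0, 0, 0, 0, 0, 0, 1],
    [0, 0, 0, 0, 0, 0, 1],
    [0, 0, 0, 0, 0, 0, 1],
    [0, 0, 0, 0, 0, 0, 1],
    [0, 0, 0, 0, 0, 0, 1]
  ],
  "squeeze": 25
}}

```text
time: 43.88
tool_pos: [0.4333, -0.2478, 0.0952]
orientation: [3.141, -0.063, 0.0]
ft_force: [0.8, -0.8, 0.4]
gripper_width: 0.0203
```

```bash
python3 -c "
from h import *
to(.4335,-.248,.095,-2.4)
s=cap('side');up(s,380,110,520,230,5,'pics/f4.png')"
```

```text
t 43.88 pos [ 0.4333 -0.2478  0.0952] jaw -2.28 w 0.0203 F [ 0.8 -0.8  0.4]
  d cm [ 0.02 -0.02 -0.02] drad -0.0021 minrows 0.02 tiltfix [0.     0.0001 0.    ]
```

View pics/f4.png

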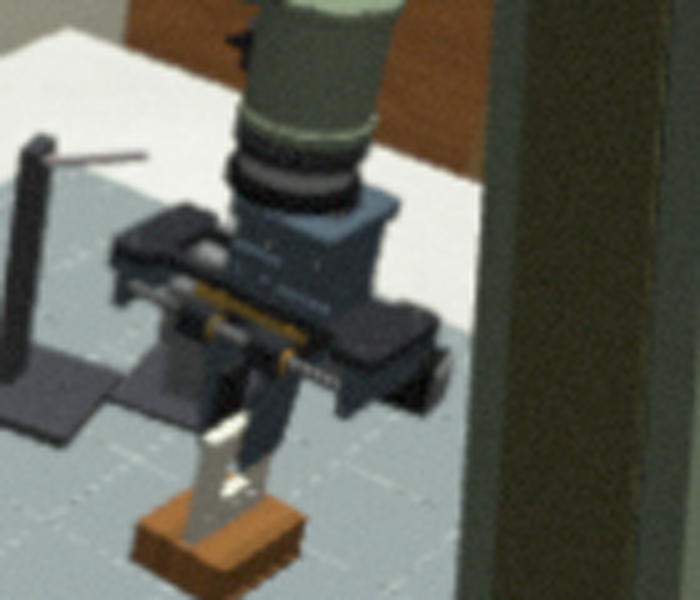

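Call:
{"op": "servo_tool", "data": {
  "moves": [
    [0, 0, 0, 0, 0, 0, 1],
    [0, 0, 0, 0, 0, 0, 1],
    [0, 0, 0, 0, 0, 0, 1],
    [0, 0, 0, 0, 0, 0, 1],
    [0, 0, 0, 0, 0, 0, 1]
  ],
  "squeeze": 30
}}

```text
time: 44.35
tool_pos: [0.4333, -0.2478, 0.0952]
orientation: [3.141, -0.063, 0.0]
ft_force: [-0.2, -0.7, 0.2]
gripper_width: 0.0088
```

```bash
python3 -c "
from h import *
to(.4335,-.248,.26,14)"
```

```text
t 44.35 pos [ 0.4333 -0.2478  0.0952] jaw -2.28 w 0.0088 F [-0.2 -0.7  0.2]
  d cm [ 0.02 -0.02 16.48] drad 0.2842 minrows 4.02 tiltfix [0.     0.0001 0.    ]
```

Call:
{"op": "servo_tool", "data": {
  "moves": [
    [0, 0, 0, 0, 0, 0.5, 1],
    [0, 0, 0, 0, 0, 1.2, 1],
    [0, 0, 0, 0, 0, 2, 1],
    [0, 0, 0, 0, 0, 2.5, 1],
    [0, 0, 0, 0, 0, 2.5, 1],
    [0, 0, 0.05, 0, 0, 2, 1],
    [0, 0, 0.06, 0, 0, 1.5, 1],
    [0, 0, 0.06, 0, 0, 0.9, 1],
    [0, 0, 0.06, 0, 0, 0.5, 1],
    [0, 0, 0.054, 0, 0, 0.2, 1],
    [0, 0, 0, 0, 0, 0, 1],
    [0, 0, 0, 0, 0, 0, 1]
  ]
}}

```text
time: 45.35
tool_pos: [0.4332, -0.2477, 0.2333]
orientation: [3.118, 0.38, 0.0]
ft_force: [-0.2, -0.0, -0.5]
gripper_width: 0.0086
```

```bash
python3 -c "
from h import *
t=cap('top');s=cap('side')
cs=lambda p,k,o:[(p[0]+.5)/k-.5+o[0],(p[1]+.5)/k-.5+o[1]]
print(onz(t,cs((336,230),5,(380,170)),.2033),onz(t,cs((285,122),5,(380,170)),.182))
print(onz(s,cs((297,105),5,(350,120)),.2033),onz(s,cs((203,112),5,(350,120)),.181))
to(.545,-.327,.2307,14.2)
up(s,370,80,520,200,5,'pics/g1.png');up(t,400,160,500,240,7,'pics/g2.png')"
```

```text
[[ 0.57000846 -0.32189952  0.2033    ]] [[ 0.63516885 -0.3044757   0.182     ]]
[[ 0.57291484 -0.3230744   0.2033    ]] [[ 0.63214598 -0.30751066  0.181     ]]
t 45.45 pos [ 0.4331 -0.2477  0.2329] jaw 13.93 w 0.009 F [ 0.   1.1 -0.9]
  d cm [11.19 -7.93 -0.22] drad 0.0047 minrows 3.35 tiltfix [-0.0004 -0.0005 -0.    ]
```

View pics/g1.png

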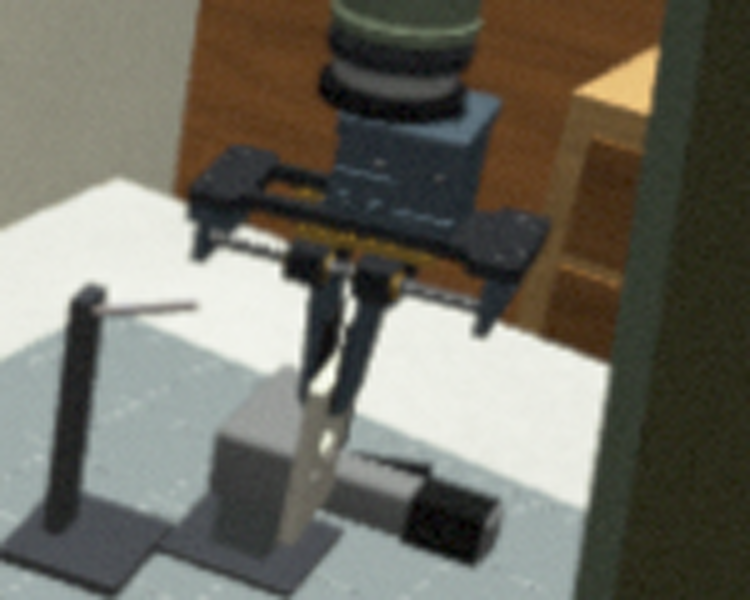

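View pics/g2.png

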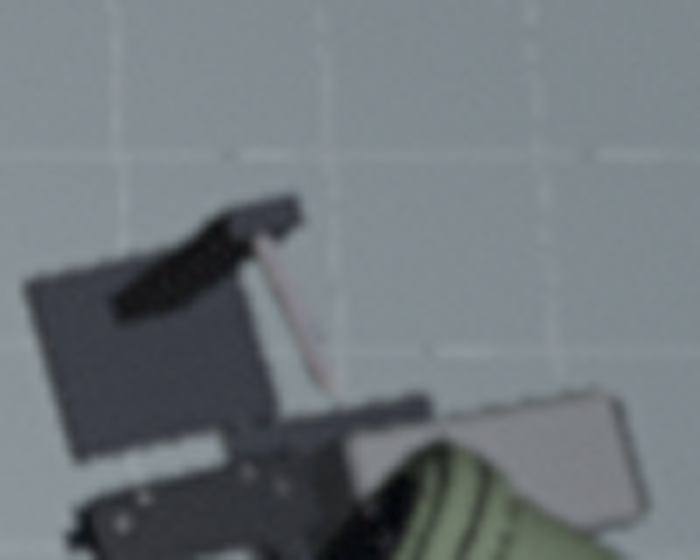

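Call:
{"op": "servo_tool", "data": {
  "moves": [
    [0, 0, 0.01, 0.8, -0.6, 0, 1],
    [0, 0, 0, 1.8, -1.3, 0, 1],
    [0, 0, 0, 2.4, -1.7, 0, 1],
    [0, 0, 0, 2.4, -1.7, -0.1, 1],
    [0, 0, 0, 1.8, -1.3, -0.1, 1],
    [0, 0, 0, 1.2, -0.8, 0, 1],
    [0, 0, 0, 0.6, -0.4, 0, 1],
    [0, 0, 0, 0.3, -0.2, 0, 1],
    [0, 0, 0, 0, 0, 0, 1],
    [0, 0, 0, 0, 0, 0, 1],
    [0, 0, 0, 0, 0, 0, 1]
  ]
}}

```text
time: 46.37
tool_pos: [0.5457, -0.3273, 0.2314]
orientation: [-3.116, -0.398, 0.0]
ft_force: [-0.4, 0.3, -1.9]
gripper_width: 0.0089
```

```bash
python3 -c "
from h import *
t=cap('top');s=cap('side')
to(.5468,-.3285,.2307,14.6)
up(s,360,80,480,180,6,'pics/g3.png');up(t,400,160,500,240,7,'pics/g4.png')"
```

```text
t 46.47 pos [ 0.5458 -0.3274  0.2316] jaw 14.57 w 0.0085 F [-0.2 -0.6 -0.2]
  d cm [ 0.1  -0.11 -0.09] drad 0.0005 minrows 0.04 tiltfix [0.0001 0.0003 0.    ]
```

View pics/g3.png

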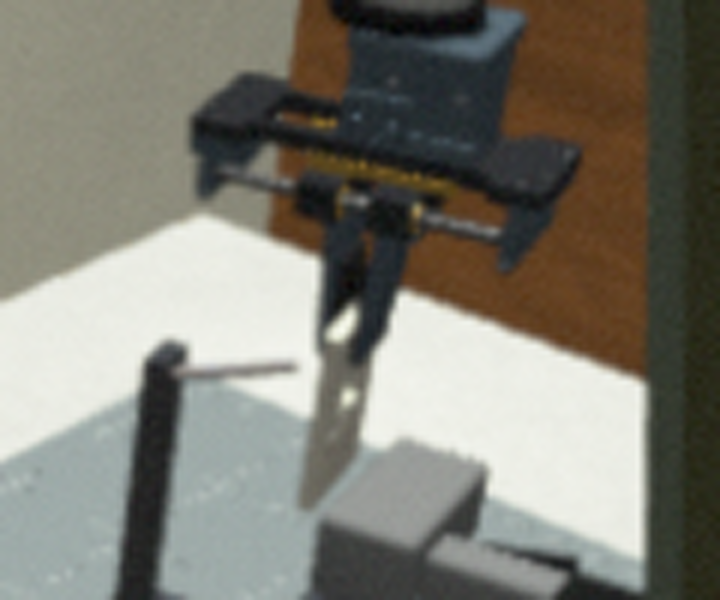

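View pics/g4.png

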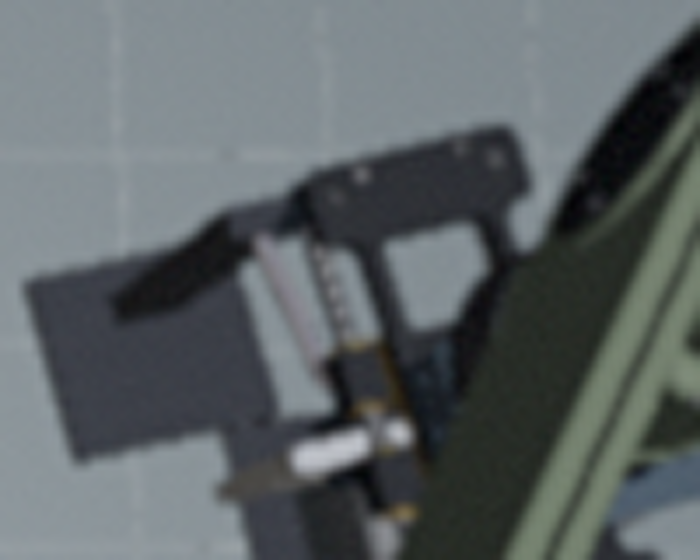

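```bash
python3 -c "
from h import *
t=cap('top');s=cap('side')
o,a,R=jaw();p=o['tool_pos'];yh=np.array([-np.sin(np.radians(a)),np.cos(np.radians(a)),0])
pts=[p-[0,0,.0272],p+[0,0,.0108]+.035*yh,p+[0,0,.0108]-.035*yh,p-[0,0,.0892]+.035*yh,np.array([.571,-.322,.2033]),np.array([.634,-.305,.18])]
f=lambda q,k,o:((q-o+.5)*k-.5).round(0)
print(f(proj(s,pts),6,np.array([360,80])).tolist());print(f(proj(t,pts),7,np.array([400,160])).tolist())"
```

```text
[[344.0, 379.0], [332.0, 338.0], [378.0, 289.0], [304.0, 510.0], [298.0, 368.0], [178.0, 376.0]]
[[350.0, 453.0], [296.0, 461.0], [476.0, 416.0], [215.0, 495.0], [331.0, 390.0], [259.0, 245.0]]
```

Call:
{"op": "servo_tool", "data": {
  "moves": [
    [0, 0, 0, 0.4, 0.1, 0, 1],
    [0, 0, 0, 0.7, 0.2, 0, 1],
    [0, 0, 0, 0.8, 0.2, 0, 1],
    [0, 0, 0, 0.8, 0.2, -0.1, 1],
    [0, 0, 0, 0.7, 0.2, -0.1, 1],
    [0, 0, 0, 0.4, 0.1, -0.1, 1],
    [0, 0, 0, 0, 0, 0, 1],
    [0, 0, 0, 0, 0, 0, 1]
  ]
}}

```text
time: 47.23
tool_pos: [0.5845, -0.3176, 0.2277]
orientation: [-3.116, -0.399, 0.001]
ft_force: [0.7, -0.1, -0.6]
gripper_width: 0.0086
```

```bash
python3 -c "
from h import *
t=cap('top');s=cap('side')
to(.603,-.3135,.219,14.6)
up(s,360,80,480,180,6,'pics/g5.png');up(t,400,160,500,240,7,'pics/g6.png')"
```

```text
t 47.33 pos [ 0.5841 -0.3178  0.2281] jaw 14.56 w 0.0087 F [ 0.2 -0.2 -1.1]
  d cm [ 1.89  0.43 -0.91] drad 0.0006 minrows 0.52 tiltfix [-0.     -0.0004 -0.    ]
```

View pics/g5.png

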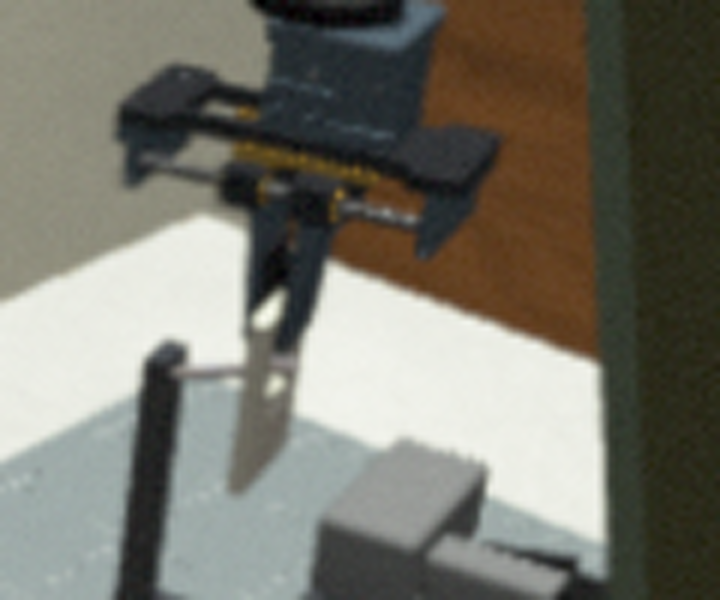

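View pics/g6.png

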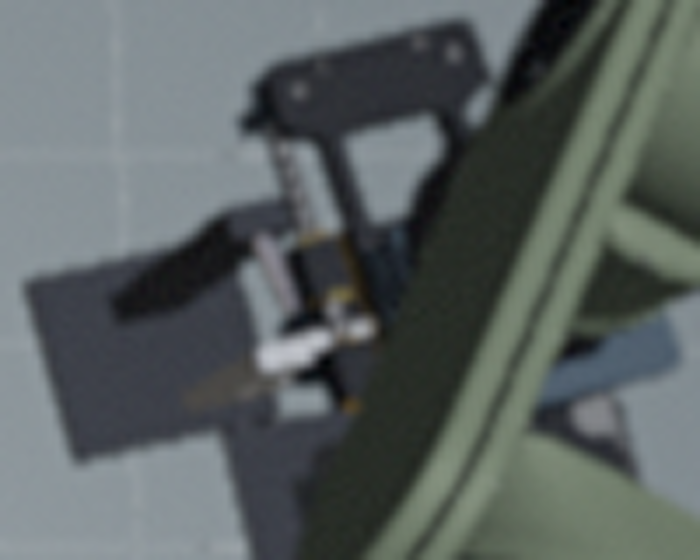

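Call:
{"op": "servo_tool", "data": {
  "moves": [
    [0, 0, 0, 0.3, 0.1, -0.15, 1],
    [0, 0, 0, 0.5, 0.15, -0.2, 1],
    [0, 0, 0, 0.5, 0.1, -0.2, 1],
    [0, 0, 0, 0.4, 0.1, -0.2, 1],
    [0, 0, 0, 0.2, 0, -0.15, 1],
    [0, 0, 0, 0, 0, 0, 1],
    [0, 0, 0, 0, 0, -0.2, 1],
    [0, 0, 0, 0, 0, -0.2, 1],
    [0, 0, 0, 0, 0, -0.1, 1],
    [0, 0, 0, 0, 0, 0, 1],
    [0, 0, 0, 0, 0, 0, 1]
  ]
}}

```text
time: 48.25
tool_pos: [0.6032, -0.3134, 0.2142]
orientation: [-3.116, -0.398, -0.0]
ft_force: [0.0, 0.0, -0.0]
gripper_width: 0.009
```

```bash
python3 -c "
from h import *
t=cap('top');s=cap('side')
to(.603,-.3135,.2122,14.6)
up(s,360,80,480,180,6,'pics/g7.png')"
```

```text
t 48.35 pos [ 0.6033 -0.3134  0.2143] jaw 14.56 w 0.009 F [ 0.2 -0.4 -0.5]
  d cm [-0.03 -0.01 -0.21] drad 0.0008 minrows 0.05 tiltfix [0.0001 0.0003 0.    ]
```

View pics/g7.png

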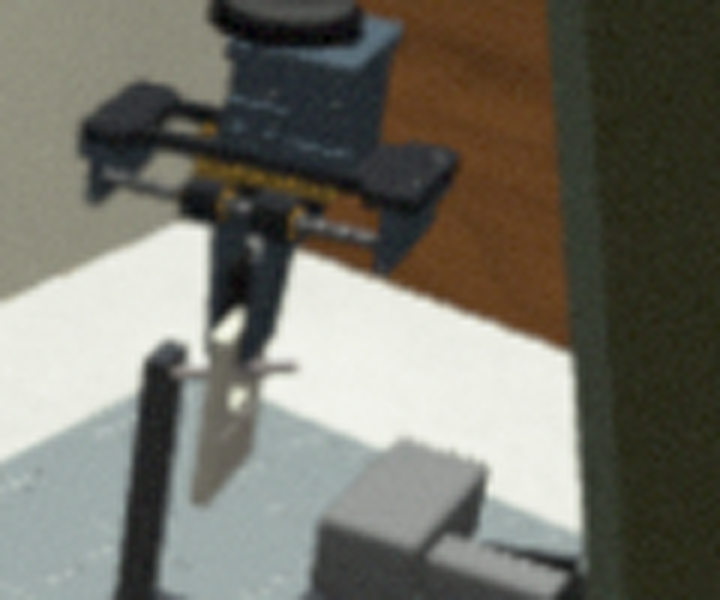

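Call:
{"op": "servo_tool", "data": {
  "moves": [
    [0, 0, 0, 0, 0, 0.1, 0.85],
    [0, 0, 0, 0, 0, 0.1, 0.85],
    [0, 0, 0, 0, 0, 0.1, 0.85],
    [0, 0, 0, 0, 0, 0.2, 0.85],
    [0, 0, 0, 0, 0, 0.2, 0.85]
  ]
}}

```text
time: 48.77
tool_pos: [0.6034, -0.3133, 0.2215]
orientation: [3.116, 0.398, 0.0]
ft_force: [-0.5, 0.0, -0.5]
gripper_width: 0.0138
```

```bash
python3 -c "
from h import *
t=cap('top');s=cap('side')
to(.603,-.3135,.2122,14.6)
up(s,360,80,480,180,6,'pics/g8.png')"
```

```text
t 48.87 pos [ 0.6036 -0.3134  0.2218] jaw 14.56 w 0.0139 F [ 0.1 -0.6 -0.5]
  d cm [-0.06 -0.01 -0.96] drad 0.0006 minrows 0.24 tiltfix [0.0005 0.0011 0.    ]
```

View pics/g8.png

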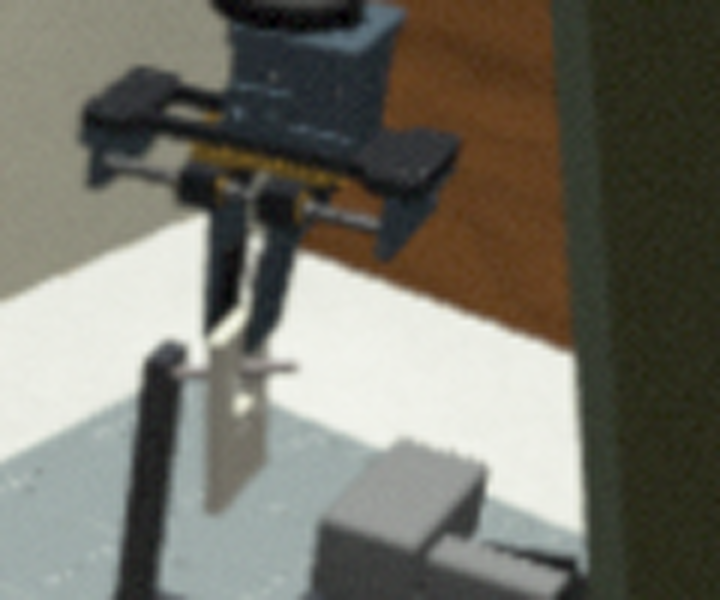

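Call:
{"op": "servo_tool", "data": {
  "moves": [
    [0, 0, 0, 0, 0, 0.3, 0.8],
    [0, 0, 0, 0, 0, 0.6, 0.7],
    [0, 0, 0, 0, 0, 0.8, 0.7],
    [0, 0, 0, 0, 0, 1, 0.7],
    [0, 0, 0, 0, 0, 1.2, 0.7],
    [0, 0, 0, 0, 0, 1.2, 0.7],
    [0, 0, 0, 0, 0, 1, 0.7],
    [0, 0, 0, 0, 0, 1, 0.7],
    [0, 0, 0, -0.5, 0, 1, 0.7],
    [0, 0, 0, -1.5, 0, 0.5, 0.7],
    [0, 0, 0, -2.5, 0, 0, 0.7],
    [0, 0, 0, -2.5, 0, 0, 0.7]
  ]
}}

```text
time: 49.87
tool_pos: [0.5327, -0.3132, 0.3077]
orientation: [3.116, 0.399, 0.0]
ft_force: [0.1, -0.8, 1.1]
gripper_width: 0.0275
```

Call:
{"op": "servo_tool", "data": {
  "moves": [
    [0, 0, 0, -2.5, 0, 0, 0.7],
    [0, 0, 0, -2.5, 0, 0, 0.7],
    [0, 0, 0, -2, 0, 0, 0.7],
    [0, 0, 0, -1, 0, 0, 0.7],
    [0, 0, 0, 0, 0, 0, 0.7],
    [0, 0, 0, 0, 0, 0, 0.7],
    [0, 0, 0, 0, 0, 0, 0.7],
    [0, 0, 0, 0, 0, 0, 0.7],
    [0, 0, 0, 0, 0, 0, 0.7],
    [0, 0, 0, 0, 0, 0, 0.7],
    [0, 0, 0, 0, 0, 0, 0.7],
    [0, 0, 0, 0, 0, 0, 0.7]
  ]
}}

```text
time: 50.87
tool_pos: [0.4536, -0.3133, 0.307]
orientation: [-3.116, -0.399, 0.0]
ft_force: [-0.6, -0.1, 0.1]
gripper_width: 0.0273
```

```bash
python3 look.py; python3 -c "
from h import *
to(.603,-.3135,.2122,14.6)
t=cap('top');s=cap('side')
up(s,200,110,480,290,2.8,'pics/z1.png');up(t,170,130,500,300,2.4,'pics/z2.png');up(s,370,110,470,210,6,'pics/z3.png')"
```

```text
top
 z10 [361.6 214. ] [ 608.7 -113.9] [ 604.  -112.1] [58.6 40.1] 81.4 z34 [ 0.6045 -0.1111]
 z10 [305.1 209.9] [620.4  72.8] [617.1  72.7] [58.4 37. ] -82.4 z34 [0.616  0.0718]
 z10 [255.4 210.1] [618.4 237.8] [614.7 237.2] [59.3 43.3] -88.0 z34 [0.614  0.2334]
side
 z10 [257.4 256. ] [661.9 220.9] [643.6 228.3] [106.1  61.9] -6.1 z34 [0.6401 0.2354]
 z10 [299.4 229.2] [665.3  60.1] [652.4  65.9] [106.2  67.3] 6.7 z34 [0.6434 0.0796]
 z10 [346.2 205. ] [ 652.3 -135.4] [ 640.4 -126.4] [107.5  66.3] -6.0 z34 [ 0.6308 -0.1098]
t 50.97 pos [ 0.4535 -0.3133  0.3071] jaw 14.57 w 0.0275 F [-0.3  0.7 -1.2]
  d cm [14.95 -0.02 -9.49] drad 0.0005 minrows 4.32 tiltfix [-0.0001  0.      0.    ]
```

View pics/z1.png

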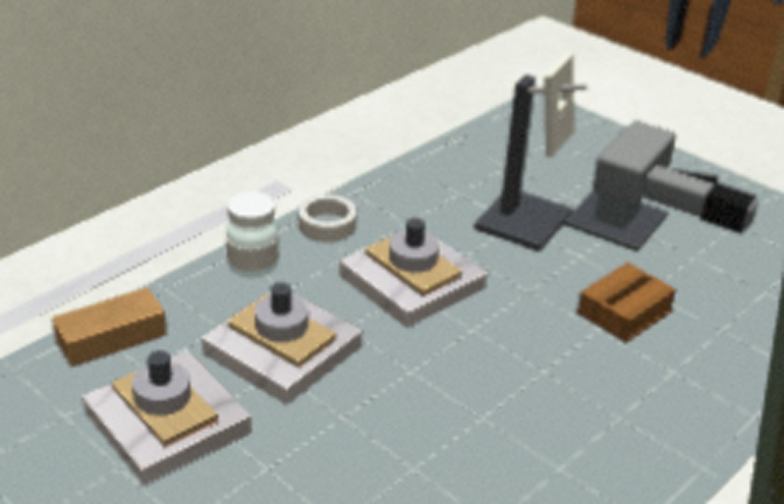

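View pics/z2.png

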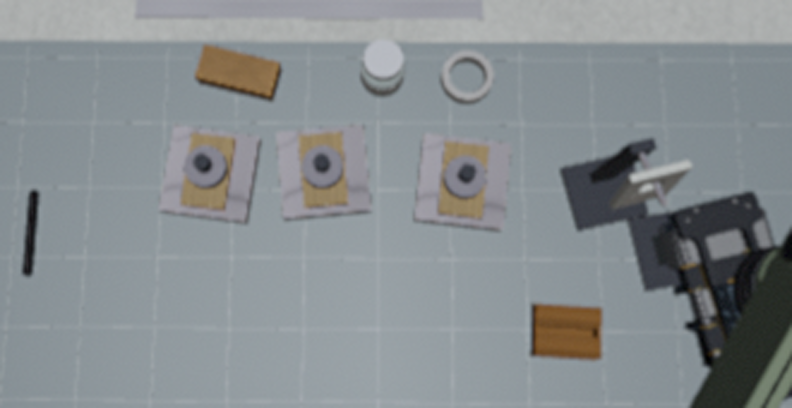

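View pics/z3.png

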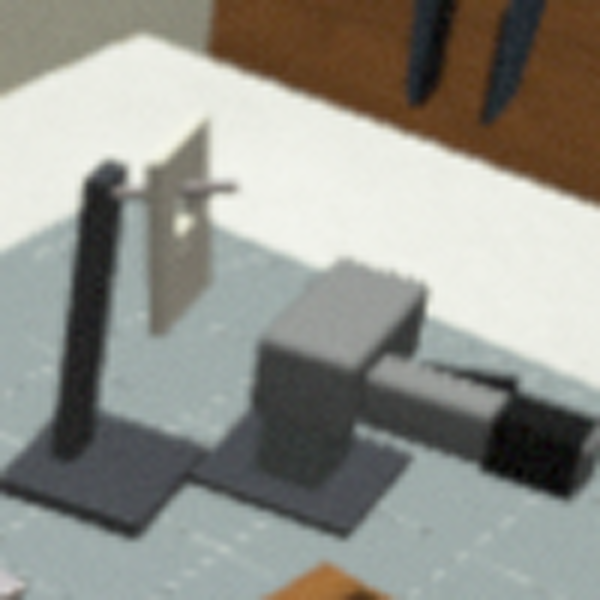

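Everything is in place: the tag hangs on the peg (hole near (183,190) in the crop), all three stacks are unmoved and the robot is clear.

```bash
python3 -c "
from station import ctrl
print(ctrl.hand_in())"
```

```text
the job is handed in; nothing more can be done
None
```

The job is handed in at about 51 s of the 210 s allowed. All three films are pressed, the batch is logged, and after that the tag was hung on the peg.

- **Boards:** all three slabs were out. Each board was measured within about 1 mm and 1° of its film after placing. Before handing in, the side view showed them unmoved; the side-view fits differ from the top-view ones by 3–4 mm, because they include the visible board edges. No board was seen to be knocked aside. The side picture showed a thin reddish line at one end of the left board. I took it for about 1 mm or less of film and did not measure it.
- **Weights:** all three stand upright near the middle of their boards. I measured only the left one, about 1.5 mm off centre; the other two were judged by eye.
- **Scanner:** I held the trigger at a finger opening of about 42 mm, the fully squeezed width from the task, for about 0.55–0.6 s, then let it go. The trigger angle can't be read, so "fully home" rests on that opening, which stayed put when I raised the grip from 25 to 35 N. In the last picture the trigger looks back at rest.
- **Tag:** the last picture shows it hanging still with the peg through its hole, and the gripper is clear of it.
- **Other things:** the jar, tape, slide box and marker look untouched, and the highest outside force I saw was about 16 N, at the scanner.

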